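Lever open the torch case and stow the solar torch

ROBOT

A 6-joint arm with a two-finger parallel gripper is mounted at the origin on the work surface. World frame = base frame: x ahead of the robot, y to its left, z up, the work surface at z = 0. Lengths are in mm, angles in degrees, forces in N, time in s.
With the tool pointing down it reaches from about 275 to 725 mm from the base axis. Payload 15.9 kg.
Tool frame: the origin (TCP) lies midway between the tips of the shut fingers; the grasp point (between the pads) lies 19 mm behind it; z points along the fingers, y is the line along which they close (so a half turn about z gives the same grasp; the last joint's range is limited). The gripper opens to 85 mm and grips with 20 to 120 N. Pads are 22 mm wide; open, the fingers measure 114 mm over their backs; the gripper's body (76 mm by 85 mm) begins 54 mm behind the grasp point. The pads swing forward as they close: fully open they stand 13 mm farther back than shut.
Start: joints at [-63.14, 12.198, -1.971, 75.831, 0, 90], TCP at [225.9, -446.043, 231.306] pointing down, gripper open.
Joint ranges: [-170.91, 170.91], [-42.67, 98.43], [-65.05, 77.54], [-120.47, 116.71], [-90, 82.35], [-180, 180]. Speed limits (degrees/s): [108.29, 108.29, 136.94, 147.25, 180, 180].

INTERFACE

Orientations are given as a 3x3 rotation matrix whose columns are the frame's x, y, z axes.
In Python, from rig import manip gives the robot as it stands.
- The arm moves only by the tool send_rows, never from a script. Its argument "steps" is a list that holds one entry, the list of rows, each a list of 6 numbers: the shift along the tool's x, y, z normalised to -1 to 1, where 1 is 20 mm, then the turn, a rotation vector about the tool's x, y, z normalised to -1 to 1, where 1 is 0.15 rad. In form: [[[x, y, z, wx, wy, wz], ...]]. A call has 1 to 5 rows; each row shifts and turns the commanded pose from where the row before left it, along the tool's axes as they then stand; what a row does not reach is not made up. A row lasts 1/8 s, in which the tool goes at most 62.5 mm and 10.7 degrees, less where a joint would pass 70% of its speed; a pose out of reach is approached as far as the arm can. A call with a number of a shift or a turn outside -1 to 1 is refused whole. A call with a gripper value outside its range is refused whole. "hand" is the opening, from -1 (shut) to 1 (fully open), set as the call begins (left out, the last holds). The fingers move at their own pace and stop on an object; "force" is the grip in N (left out, the last holds). Time passes only in rows, so rows that do not move let the fingers close. It gives the time, the measured TCP pose, the force, the opening and the grip force at its end, in the units of the state.
- manip.get_state(): the state, without advancing time (a new reading comes with each control period).
- manip.camera(name): name is "scene" or "top" or "wrist"; returns a dict with "color" (420x560x3 uint8, red, green, blue), "intrinsics" (3x3 intrinsics, pixels), "R" (3x3) and "t" (3): a world point X has camera coordinates R X + t; the wrist camera has in their place "hand_eye" (4x4, takes a point from camera to tool coordinates, whose origin is the TCP and whose axes are the flange's). Camera axes: x right, y down, z forward; pixel columns grow to the right and rows downward; lengths in mm; the calibration is good to about 2 mm. A picture is of the moment at which its call begins: read the wrist's pose just before it. There is no depth.
- manip.sign_off(): hands the job in; it is judged then, once.
The state is a dict: "time_s": time; "qpos": joint angles; "dq": joint speeds; "effort": joint torques, N m; "tcp_pos": TCP position; "tool_rot": TCP orientation; "wrist_force": force on the tool from outside, world axes, zero at the start; "ft_torque": the same for the moment, N m; "width": finger opening in mm; "grip_force": force on a finger pad.
Only numpy, scipy, OpenCV 4.12 (cv2) and the standard library are available. Lean on these libraries where they do the work, as an engineer would, in place of code of your own. Each camera call takes 0.05 s, during which the arm holds its last target. There are 200 camera calls.

TASK

Take the red-handled flat opener from its sloped rest and, with its blade in the notch under the front edge of the clear case's lid, lever the lid up and swing it open until it stands about upright; do not touch the lid with the gripper's fingers. Lay the opener down flat inside the low green tray beside the blue torch, then take the torch and lower it gently, without dropping it, into the T-shaped pocket in the case so that it lies flat and square on the pocket floor, wide head towards the hinge. Leave the lid open and let go of everything; do not disturb the other things on the table.

Things in the scene. Friction and masses are not known exactly. Their poses are not given: they have to be found in the camera images.
- opener: Opener, 195 mm, 120 g: red handle 120 long x 20 wide x 24 mm high, then a steel blade 75 mm long, 30 wide, 4 thick in the plane z = 0. Origin at the handle's centre (grip here, across the 20 mm); x to the blade tip at +135 mm, z up; handle end at x = -60. Starts on its rest, blade end up 30 degrees, pointing away from the robot within 15 degrees: tilt the gripper 30 degrees to be square to it.
- blade_tip (a point): Middle of the blade's front edge, at mid-thickness; axes as the opener's.
- rest: Fixed grey rest, base 170 x 80 x 12 mm; two cheeked posts (52 mm wide) carry the opener at a 30 degree slope. Origin under the base's middle; x level along the opener. The opener's origin starts 78 mm above it. The handle is free at both sides and below over its middle 76 mm; cheeks reach up to the handle's axis. It may stand left or right of the case, the tray on the other side.
- case: Fixed clear box 150 (x) x 130 (y) mm on a green plinth 180 x 160 x 35 mm; rim 100 mm above the table, walls 5 mm. Origin on the table under its centre; x from the notched front wall (robot side, within 10 degrees) to the hinge wall. A black cradle fills its floor: top 59 mm, yellow pocket floor 45 mm above the table. The lid lies flush on the rim, no overhang.
- notch (a point): Centre of the mouth of the pry notch, at the outer face of the front wall (case x = -75 mm), 94 mm above the table. The notch is 60 mm wide and 12 mm high: sill (orange) 88 mm, lid underside 100 mm above the table. A blade can go in along the case's +x; there is free space behind it down to the cradle. Axes as the case's.
- lid (a joint): Hinge of the clear lid with white edges and an orange front mark, 150 (x) x 130 x 5 mm, 90 g. 0 shut, 1.57 upright, stop at 1.9 rad. The hinge is stiff (friction about 0.13 N m): the lid stays where it is left. About 2 N lifts it at the front edge.
- hinge (a point): Hinge axis of the lid (along the case's y): case x = +75 mm, 100 mm above the table, at the lid's underside. Axes as the case's.
- lid_edge (a point): Middle of the lid's front lower edge, 150 mm from the hinge axis; it moves with the lid.
- pocket (a point): Centre of the pocket floor, 45 mm above the table; axes as the case's. The pocket is 14 mm deep and T-shaped: 115 mm long (x from -57.5 to +57.5 mm), 49 mm wide up to x = +22.5 mm, then 61 mm wide at the hinge end. Torch clearance 2.5 mm all round.
- torch: Blue solar torch, 110 x 56 x 34 mm, 160 g: body 44 mm wide from x = -55 to +25 mm, wider head 56 mm from x = +25 to +55 mm (yellow lens on the end, yellow dot on top), dark solar cell on the top. Origin at the centre of its underside; x towards the head, z up. It starts in the tray, head away from the robot within about 25 degrees. Seated, its top is 20 mm above the cradle.
- tray: Fixed low green tray, 250 (x) x 230 (y) x 25 mm outside, floor and walls 5 mm. Origin under its centre. The torch starts in its -y half, the +y half is free for the opener. Lying on the tray floor the opener's origin is 17 mm above the table.
- mug: Bystander: steel mug, 80 mm across, 85 mm high. Origin under its centre.
- bowl: Bystander: white ceramic bowl, 120 mm across, 55 mm high. Origin under its centre.
- powerbank: Bystander: black power bank lying flat, 70 x 130 x 12 mm. Origin under its centre.
- jar: Bystander: jar, 60 mm across, 80 mm high. Origin under its centre.
- driver: Bystander: screwdriver lying on the table.
- can: Bystander: can, 66 mm across, 100 mm high. Origin under its centre.
- torch_head (a point): Centre of the torch's head end, at mid-height: torch x = +55 mm, z = 17 mm.
Mind the look-alikes: they are no part of the job. What is shaped like the opener but purple is not meant.

How it is judged:
By the outcome, as a careful person would: the job done as asked, in the order asked, and still so for the second after the job is handed in, with the robot touching nothing.
It also fails if it takes over 64 s, if anything falls off the work surface, if the arm or the gripper's body presses on something with over 40 N, if the wrist force passes 120 N, or if a joint passes its speed limit or range.

## Working session

There is one attempt and no reset: what is moved stays moved. The work goes in short steps, Python scripts to look and compute and a tool call to move; the robot and the scene stay as the last step left them, time stands still between calls to the robot, and variables do not carry over. Pictures are saved under pics/ and viewed, at most 10 in all, crops included, and the job is handed in when it is done.

Besides the shell and the picture viewer there is one more tool, called in YAML: its name, and indented under it one key for each argument. send_rows: Moves the arm, as the interface text tells. Its arguments: {"type":"object","properties":{"steps":{"type":"array","items":{"type":"array","items":{"type":"array","items":{"type":"number","minimum":-1,"maximum":1}}}},"hand":{"type":"number"},"force":{"type":"number"}},"required":["steps"]}

```bash
ls; mkdir -p pics; python3 - <<'E'
from rig import manip
import cv2,numpy as np
s=manip.get_state();print(s)
for n in("scene","top"):
    c=manip.camera(n);cv2.imwrite(f"pics/{n}0.png",cv2.resize(c["color"][:,:,::-1],(800,600),interpolation=cv2.INTER_CUBIC));print(n,c["intrinsics"],c["R"],c["t"])
    np.savez(f"{n}.npz",K=c["intrinsics"],R=c["R"],t=c["t"],im=c["color"])
c=manip.camera("wrist");print(c["intrinsics"],c["hand_eye"])
E
```

```text
pics
{'time_s': 0.0, 'qpos': array([-6.31405029e+01,  1.22247986e+01, -2.01093013e+00,  7.58308000e+01,
        1.71630837e-04,  9.00022765e+01]), 'dq': array([-0.03430422, -0.02069715, -0.08062392,  0.04502741, -0.03463239,
        0.01678685]), 'effort': array([-2.63260998e-03, -6.86159062e+01,  4.87120879e+01,  1.75923697e-02,
       -2.43510058e-04,  4.35178958e-05]), 'tcp_pos': array([ 225.74074909, -445.73790171,  230.79757233]), 'tool_rot': array([[ 8.92135089e-01,  4.51768425e-01, -5.21937833e-04],
       [ 4.51768726e-01, -8.92134486e-01,  1.03723080e-03],
       [ 2.94938573e-06, -1.16114519e-03, -9.99999326e-01]]), 'wrist_force': array([-1.119759  ,  0.03747062,  0.08315729]), 'ft_torque': array([ 0.05857144,  0.01611731, -0.03647523]), 'grip_force': 0.0, 'width': 85.26174402004914}
scene [[496.40463581   0.         285.71866553]
 [  0.         496.40463581 210.82441354]
 [  0.           0.           1.        ]] [[ 0.48023646  0.87700249  0.01547818]
 [ 0.61976304 -0.32678226 -0.71351743]
 [-0.62069857  0.35224989 -0.70046649]] [-259.69293355 -228.62629471 1620.01562903]
top [[394.26939585   0.         286.43834733]
 [  0.         394.26939585 209.72943959]
 [  0.           0.           1.        ]] [[ 0.01151826 -0.99926385 -0.03659346]
 [-0.99273519 -0.0070444  -0.12011336]
 [ 0.11976716  0.03771111 -0.99208553]] [ 25.378166   491.89253519 994.77570373]
[[340.0784893    0.         278.53442199]
 [  0.         340.0784893  215.43480197]
 [  0.           0.           1.        ]] [[-8.26379644e-04 -9.66387904e-01 -2.57087020e-01  6.47485814e+01]
 [ 9.99999616e-01 -7.23894879e-04 -4.93280725e-04  4.80524480e-01]
 [ 2.90596549e-04 -2.57087329e-01  9.66388132e-01 -1.41927641e+02]
 [ 0.00000000e+00  0.00000000e+00  0.00000000e+00  1.00000000e+00]]
```

View pics/top0.png

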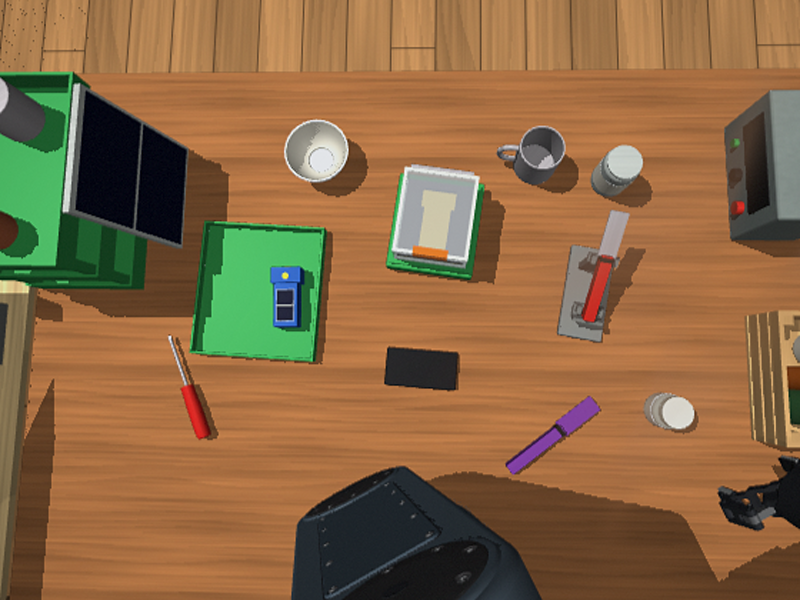

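View pics/scene0.png

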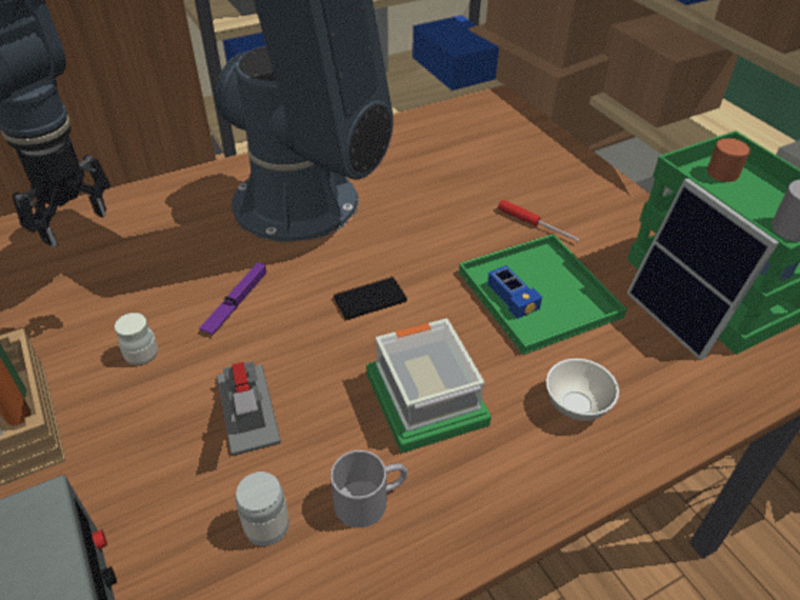

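The top view shows the rest and opener on the right (handle about (590,320)→(607,258), tip (620,213)). The case is in the middle with its lid at (394–479, 167–265). The tray is on the left, with the torch at about (286,297), head up at (286,272). The purple decoy is near (555,435). Next I'll fit the poses.

```bash
cat > h.py <<'E'
import numpy as np,cv2
from scipy.optimize import least_squares,minimize
from scipy.spatial.transform import Rotation as Ro
def load(n): 
    d=np.load(n+'.npz'); return d['K'],d['R'],d['t'],d['im']
def proj(K,R,t,X):
    c=np.atleast_2d(X)@R.T+t; p=c@K.T; return p[:,:2]/p[:,2:]
def Rz(a): return Ro.from_euler('z',a,degrees=True).as_matrix()
def box(x0,x1,y0,y1,z0,z1): return np.array([[x,y,z] for x in(x0,x1) for y in(y0,y1) for z in(z0,z1)],float)
def place(X,p,pitch=0,z=0): # p=x,y,yaw ; pitch: x-axis up deg
    return X@(Rz(p[2])@Ro.from_euler('y',-pitch,degrees=True).as_matrix()).T+[p[0],p[1],z]
def fitmask(views,shapes,p0,pitch=0,z=0):
    # views: list of (K,R,t,mask); shapes: list of convex point sets
    S=4
    def cost(p):
        c=0
        for K,R,t,m in views:
            r=np.zeros((m.shape[0],m.shape[1]),np.float32)
            for s in shapes:
                q=proj(K,R,t,place(s,p,pitch,z))
                h=cv2.convexHull((q*256).astype(np.int32).reshape(-1,1,2))
                cv2.fillConvexPoly(r,h,1.0,cv2.LINE_8,8)
            r=cv2.GaussianBlur(r,(0,0),1.5); c+=((r-cv2.GaussianBlur(m.astype(np.float32),(0,0),1.5))**2).sum()
        return c
    best=minimize(cost,p0,method='Nelder-Mead',options=dict(initial_simplex=np.array([p0,*(np.array(p0)+np.diag([15,15,10]))]),xatol=.05,fatol=.01,maxiter=400))
    return best.x,best.fun
def hsv(im): return cv2.cvtColor(im,cv2.COLOR_RGB2HSV)
def big(m,seed=None):
    n,l,s,_=cv2.connectedComponentsWithStats(m.astype(np.uint8))
    k=l[seed[1],seed[0]] if seed is not None and l[seed[1],seed[0]] else 1+np.argmax(s[1:,4]); return (l==k)
def ray(K,R,t,uv,z):
    C=-R.T@t; d=R.T@np.linalg.inv(K)@[uv[0],uv[1],1]; return C+d*(z-C[2])/d[2]
E
cat > fit1.py <<'E'
from h import *
T=load('top');S=load('scene');H=hsv(T[3]);HS=hsv(S[3]);f=560/800
def win(m,x0,y0,x1,y1):
    o=np.zeros_like(m);a=[int(v*f) for v in(x0,y0,x1,y1)];o[a[1]:a[3],a[0]:a[2]]=m[a[1]:a[3],a[0]:a[2]];return o
red=win(((H[...,0]<8)|(H[...,0]>172))&(H[...,1]>130)&(H[...,2]>60),550,240,640,335)
blue=win((H[...,0]>100)&(H[...,0]<130)&(H[...,1]>80),255,255,315,340); 
blueS=win((HS[...,0]>100)&(HS[...,0]<130)&(HS[...,1]>80),470,250,550,330)
k=np.ones((9,9),np.uint8)
blue=cv2.morphologyEx(blue.astype(np.uint8),cv2.MORPH_CLOSE,k);blueS=cv2.morphologyEx(blueS.astype(np.uint8),cv2.MORPH_CLOSE,k)
print(red.sum(),blue.sum(),blueS.sum())
r0=ray(*T[:3],(598*f,290*f),78);print('opener0',r0)
print('opener',fitmask([(*T[:3],red)],[box(-60,60,-10,10,-12,12)],[r0[0],r0[1],-12],30,78))
tip=ray(*T[:3],(621*f,212*f),145.5);print('tip',tip)
t0=ray(*T[:3],(286*f,297*f),25)
tb=[box(-55,25,-22,22,0,34),box(25,55,-28,28,0,34)]
print('torch T',fitmask([(*T[:3],blue)],tb,[t0[0],t0[1],0],0,5))
print('torch TS',fitmask([(*T[:3],blue),(*S[:3],blueS)],tb,[t0[0],t0[1],0],0,5))
# lid corners z=105
c=[ray(*T[:3],(u*f,v*f),105)[:2] for u,v in[(408,166),(480,179),(470,266),(394,253)]]
c=np.array(c);print(c,c.mean(0))
print('yaw front->back',np.degrees(np.arctan2(*( (c[0]+c[1]-c[2]-c[3])[::-1]))), 'side',np.degrees(np.arctan2(*((c[0]+c[3]-c[1]-c[2])[::-1])))-90)
c=np.array([ray(*T[:3],(u*f,v*f),25)[:2] for u,v in[(205,222),(327,228),(315,362),(191,353)]])
print('tray',c.mean(0),'yaw',np.degrees(np.arctan2(*( (c[0]+c[1]-c[2]-c[3])[::-1]))),np.degrees(np.arctan2(*((c[0]+c[3]-c[1]-c[2])[::-1])))-90,c)
E
python3 fit1.py
```

```text
459 840 726
opener0 [ 504.77493856 -295.92024767   78.        ]
opener (array([ 505.0161796 , -291.90956579,  -10.27431327]), np.float64(35.51813888549805))
tip [ 623.21260429 -316.37804577  145.5       ]
torch T (array([495.50246986, 256.97716262,   1.86446667]), np.float64(17.93924331665039))
torch TS (array([495.23814021, 256.92781399,   1.27801457]), np.float64(51.82640838623047))
[[716.16291752  31.88694003]
 [692.6991831  -92.4976457 ]
 [540.58193885 -75.11784587]
 [562.43563907  53.95706424]] [627.96991964 -20.44287183]
yaw front->back -7.34982071817425 side -10.137116586403693
tray [507.63387686 307.96887121] yaw -3.1209693665607925 -3.0884179272440804 [[636.91764334 417.11854231]
 [625.8778607  185.3227175 ]
 [376.94612209 199.98403125]
 [390.79388132 429.45019376]]
```

```bash
cat >> h.py <<'E'
from scipy.spatial.transform import Slerp
def rows(R0,p0,R1,p1,n=None,show=True):
    R0=np.array(R0);R1=np.array(R1);p0=np.array(p0,float);p1=np.array(p1,float)
    rv=Ro.from_matrix(R0.T@R1).as_rotvec()
    if n is None: n=int(np.ceil(max(np.linalg.norm(p1-p0)/20,np.linalg.norm(rv)/.15,1)))
    sl=Slerp([0,1],Ro.from_matrix([R0,R1]))(np.linspace(0,1,n+1)).as_matrix()
    out=[]
    for k in range(n):
        s=sl[k].T@(p1-p0)/n/20; out.append(np.round(np.r_[s,rv/n/.15],3).tolist())
    if show:
        for i in range(0,n,5): print(out[i:i+5])
    return out
def toolR(yaw,pitch=0): # tool x along yaw dir pitched up, z pointing down
    return Rz(yaw)@Ro.from_euler('y',-pitch,degrees=True).as_matrix()@np.diag([1.,-1,-1])
E
python3 - <<'E'
from h import *
from rig import manip
s=manip.get_state()
R=toolR(-10.3,30);o=np.array([505,-292,78.])
rows(s['tool_rot'],s['tcp_pos'],R,o-100*R[:,2])
E
```

```text
[[0.929, -0.137, 0.221, -0.076, 0.225, 0.281], [0.915, -0.179, 0.25, -0.076, 0.225, 0.281], [0.897, -0.22, 0.279, -0.076, 0.225, 0.281], [0.877, -0.261, 0.306, -0.076, 0.225, 0.281], [0.855, -0.301, 0.332, -0.076, 0.225, 0.281]]
[[0.829, -0.341, 0.357, -0.076, 0.225, 0.281], [0.802, -0.379, 0.38, -0.076, 0.225, 0.281], [0.772, -0.417, 0.402, -0.076, 0.225, 0.281], [0.739, -0.454, 0.422, -0.076, 0.225, 0.281], [0.705, -0.489, 0.441, -0.076, 0.225, 0.281]]
[[0.669, -0.523, 0.459, -0.076, 0.225, 0.281], [0.63, -0.556, 0.475, -0.076, 0.225, 0.281], [0.59, -0.587, 0.489, -0.076, 0.225, 0.281], [0.548, -0.617, 0.501, -0.076, 0.225, 0.281], [0.504, -0.645, 0.511, -0.076, 0.225, 0.281]]
```

send_rows:
  steps:
    - [[0.93,-0.14,0.22,-0.076,0.225,0.28],[0.915,-0.18,0.25,-0.076,0.225,0.28],[0.9,-0.22,0.28,-0.076,0.225,0.28],[0.88,-0.26,0.305,-0.076,0.225,0.28],[0.855,-0.3,0.33,-0.076,0.225,0.28]]
  hand: 1

```text
time_s: 0.78
tcp_pos: [303.1, -391.2, 208.9]
tool_rot: [[0.952, 0.251, 0.178], [0.253, -0.967, 0.007], [0.174, 0.038, -0.984]]
wrist_force: [0.3, 0.3, 0.5]
width: 85.1
grip_force: 0.0
```

send_rows:
  steps:
    - [[0.83,-0.34,0.36,-0.076,0.225,0.28],[0.8,-0.38,0.38,-0.076,0.225,0.28],[0.77,-0.42,0.4,-0.076,0.225,0.28],[0.74,-0.45,0.42,-0.076,0.225,0.28],[0.705,-0.49,0.44,-0.076,0.225,0.28]]

```text
time_s: 1.4
tcp_pos: [379.6, -336.9, 186.9]
tool_rot: [[0.937, 0.036, 0.346], [0.047, -0.999, -0.024], [0.345, 0.039, -0.938]]
wrist_force: [0.3, -0.6, 0.7]
width: 85.7
grip_force: 0.0
```

send_rows:
  steps:
    - [[0.67,-0.52,0.46,-0.076,0.225,0.28],[0.63,-0.56,0.475,-0.076,0.225,0.28],[0.59,-0.59,0.49,-0.076,0.225,0.28],[0.55,-0.62,0.5,-0.076,0.225,0.28],[0.5,-0.645,0.51,-0.076,0.225,0.28]]

```text
time_s: 2.02
tcp_pos: [456.1, -282.3, 164.8]
tool_rot: [[0.851, -0.177, 0.494], [-0.153, -0.984, -0.09], [0.502, 0.001, -0.865]]
wrist_force: [-0.7, -0.5, -0.5]
width: 85.5
grip_force: 0.0
```

send_rows:
  steps:
    - [[0,0,0,0,0,0],[0,0,0,0,0,0]]

```text
time_s: 2.28
tcp_pos: [455.6, -283.1, 165.3]
tool_rot: [[0.852, -0.175, 0.493], [-0.15, -0.985, -0.089], [0.501, 0.002, -0.866]]
wrist_force: [0.2, -0.6, -0.2]
width: 85.8
grip_force: 0.0
```

```bash
cat >> h.py <<'E'
def wrist(manip,name=None):
    s=manip.get_state();c=manip.camera('wrist')
    W=np.eye(4);W[:3,:3]=s['tool_rot'];W[:3,3]=s['tcp_pos'];E=np.linalg.inv(W@c['hand_eye'])
    if name: cv2.imwrite(f'pics/{name}.png',c['color'][:,:,::-1])
    return (c['intrinsics'],E[:3,:3],E[:3,3],c['color']),s
E
cat > w1.py <<'E'
from h import *
from rig import manip
V,s=wrist(manip,'w1');print(s['time_s'],s['tcp_pos'],s['qpos'],s['tool_rot'])
np.savez('w1.npz',K=V[0],R=V[1],t=V[2],im=V[3])
H=hsv(V[3]);m=big(((H[...,0]<8)|(H[...,0]>172))&(H[...,1]>130)&(H[...,2]>50));print(m.sum(),[np.flatnonzero(m.any(a))[[0,-1]] for a in(0,1)])
p,c=fitmask([(*V[:3],m)],[box(-60,60,-10,10,-12,12)],[505,-292,-10.],30,78);print(p,c)
R=toolR(p[2],30);o=np.array([p[0],p[1],78.])
rows(s['tool_rot'],s['tcp_pos'],R,o+9*R[:,2],7)
E
python3 w1.py
```

```text
2.275 [ 455.57013951 -283.06682962  165.27880735] [-40.34515945  -3.74614029 -37.79622942  29.34444269  14.53191921
 153.14844675] [[ 0.8523542  -0.17489945  0.4928514 ]
 [-0.15033079 -0.98458401 -0.08941462]
 [ 0.50089218  0.00212219 -0.86550709]]
4044 [array([264, 293]), array([143, 290])]
[ 504.37973359 -292.59242862  -10.41409023] 493.5762939453125
[[-0.005, 0.005, 0.782, -0.001, -0.001, 0.006], [-0.005, 0.005, 0.782, -0.001, -0.001, 0.006], [-0.005, 0.005, 0.782, -0.001, -0.001, 0.006], [-0.005, 0.004, 0.782, -0.001, -0.001, 0.006], [-0.004, 0.004, 0.782, -0.001, -0.001, 0.006]]
[[-0.004, 0.004, 0.782, -0.001, -0.001, 0.006], [-0.004, 0.004, 0.782, -0.001, -0.001, 0.006]]
```

The last joint would run past its range at the case, so I'll use the half-turned grasp instead.

send_rows:
  steps:
    - [[0,0,0,0,0,-1],[0,0,0,0,0,-1],[0,0,0,0,0,-1],[0,0,0,0,0,-1],[0,0,0,0,0,-1]]

```text
time_s: 2.95
tcp_pos: [455.6, -283.5, 165.4]
tool_rot: [[0.741, 0.456, 0.493], [0.564, -0.821, -0.09], [0.364, 0.345, -0.865]]
wrist_force: [0.8, -0.5, -0.6]
width: 85.3
grip_force: 0.0
```

send_rows:
  steps:
    - [[0,0,0,0,0,-1],[0,0,0,0,0,-1],[0,0,0,0,0,-1],[0,0,0,0,0,-1],[0,0,0,0,0,-1]]

```text
time_s: 3.58
tcp_pos: [455.6, -283.5, 165.4]
tool_rot: [[0.232, 0.839, 0.493], [0.972, -0.216, -0.09], [0.031, 0.5, -0.865]]
wrist_force: [-0.3, 0.5, -0.7]
width: 85.0
grip_force: 0.0
```

send_rows:
  steps:
    - [[0,0,0,0,0,-1],[0,0,0,0,0,-1],[0,0,0,0,0,-1],[0,0,0,0,0,-1],[0,0,0,0,0,-1]]

```text
time_s: 4.2
tcp_pos: [455.6, -283.5, 165.4]
tool_rot: [[-0.402, 0.772, 0.493], [0.859, 0.505, -0.09], [-0.318, 0.387, -0.865]]
wrist_force: [0.3, 0.3, -0.1]
width: 85.4
grip_force: 0.0
```

send_rows:
  steps:
    - [[0,0,0,0,0,-1],[0,0,0,0,0,-1],[0,0,0,0,0,-1],[0,0,0,0,0,-1],[0,0,0,0,0,-1]]

```text
time_s: 4.82
tcp_pos: [455.6, -283.5, 165.4]
tool_rot: [[-0.82, 0.29, 0.493], [0.284, 0.955, -0.09], [-0.497, 0.066, -0.865]]
wrist_force: [-0.1, 0.0, -0.4]
width: 85.5
grip_force: 0.0
```

send_rows:
  steps:
    - [[0,0,0,0,0,-0.94],[0,0,0,0,0,0],[0,0,0,0,0,0]]

```text
time_s: 5.2
tcp_pos: [455.7, -283.1, 165.2]
tool_rot: [[-0.851, 0.179, 0.493], [0.155, 0.984, -0.09], [-0.501, 0.0, -0.865]]
wrist_force: [0.3, -0.4, -0.2]
width: 85.8
grip_force: 0.0
```

```bash
cat > w2.py <<'E'
from h import *
from rig import manip
V,s=wrist(manip,'w2');print(s['time_s'],s['tcp_pos'],s['qpos'],s['tool_rot'])
H=hsv(V[3]);m=big(((H[...,0]<8)|(H[...,0]>172))&(H[...,1]>130)&(H[...,2]>50))
p,c=fitmask([(*V[:3],m)],[box(-60,60,-10,10,-12,12)],[505,-292,-10.],30,78);print(p,c)
p=[504.6,-292.4,-10.4]
R=toolR(p[2],30)@np.diag([-1,-1,1]);o=np.array([p[0],p[1],78.])
rows(s['tool_rot'],s['tcp_pos'],R,o+9*R[:,2],7)
E
python3 w2.py
```

```text
5.2 [ 455.69580837 -283.11880448  165.1800329 ] [-40.34079587  -3.74630118 -37.83070056  29.27618493  14.53216932
 -26.55010021] [[-8.51206769e-01  1.79304522e-01  4.93251381e-01]
 [ 1.55251702e-01  9.83793596e-01 -8.97054587e-02]
 [-5.01342144e-01  2.20222381e-04 -8.65249101e-01]]
[ 509.3585314  -293.32885402  -10.22249487] 330.6204833984375
[[0.005, -0.003, 0.781, 0.001, 0.001, 0.001], [0.004, -0.003, 0.781, 0.001, 0.001, 0.001], [0.004, -0.003, 0.781, 0.001, 0.001, 0.001], [0.004, -0.003, 0.781, 0.001, 0.001, 0.001], [0.004, -0.002, 0.781, 0.001, 0.001, 0.001]]
[[0.004, -0.002, 0.781, 0.001, 0.001, 0.001], [0.004, -0.002, 0.781, 0.001, 0.001, 0.001]]
```

send_rows:
  steps:
    - [[0.01,0,0.78,0,0,0],[0,0,0.78,0,0,0],[0,0,0.78,0,0,0],[0.01,0,0.78,0,0,0],[0,0,0.78,0,0,0]]

```text
time_s: 5.88
tcp_pos: [494.2, -289.8, 97.0]
tool_rot: [[-0.851, 0.178, 0.493], [0.154, 0.984, -0.09], [-0.501, -0.0, -0.865]]
wrist_force: [-0.3, 0.6, 0.2]
width: 85.5
grip_force: 0.0
```

send_rows:
  steps:
    - [[0,0,0.78,0,0,0],[0,0,0.79,0,0,0],[0,0,0,0,0,0]]

```text
time_s: 6.25
tcp_pos: [509.1, -292.2, 69.2]
tool_rot: [[-0.852, 0.177, 0.492], [0.154, 0.984, -0.088], [-0.5, 0.0, -0.866]]
wrist_force: [0.1, 0.3, 0.0]
width: 85.1
grip_force: 0.0
```

send_rows:
  steps:
    - [[0,0,0,0,0,0],[0,0,0,0,0,0],[0,0,0,0,0,0],[0,0,0,0,0,0],[0,0,0,0,0,0]]
  hand: -1
  force: 80

```text
time_s: 6.88
tcp_pos: [509.4, -292.6, 70.8]
tool_rot: [[-0.851, 0.177, 0.494], [0.152, 0.984, -0.09], [-0.502, -0.001, -0.865]]
wrist_force: [-9.4, 3.2, 12.2]
width: 18.3
grip_force: 78.0
```

send_rows:
  steps:
    - [[0,0,0,0,0,0],[0,0,0,0,0,0]]

```text
time_s: 7.12
tcp_pos: [509.4, -292.6, 70.8]
tool_rot: [[-0.851, 0.177, 0.494], [0.152, 0.984, -0.09], [-0.502, -0.001, -0.865]]
wrist_force: [-9.8, 3.5, 13.2]
width: 18.2
grip_force: 78.0
```

send_rows:
  steps:
    - [[0,0,-0.5,0,0,0],[0,0,-0.9,0,0,0],[0,0,-1,0,0,0],[0,0,-1,0,0,0],[0,0,-1,0,0,0]]

```text
time_s: 7.75
tcp_pos: [465.2, -284.4, 147.1]
tool_rot: [[-0.852, 0.176, 0.493], [0.152, 0.984, -0.09], [-0.501, -0.001, -0.865]]
wrist_force: [0.9, -0.3, -0.7]
width: 18.1
grip_force: 79.2
```

```bash
python3 - <<'E'
from h import *
from rig import manip
s=manip.get_state();print(s['tcp_pos'],s['wrist_force'],s['width'])
R=toolR(-9)@np.diag([-1,-1,1.]);rows(s['tool_rot'],s['tcp_pos'],R,[366,21,92],20)
E
```

```text
[ 465.2411182  -284.36204151  147.12420426] [ 0.91653396 -0.30557915 -0.69101474] 18.050090062189767
[[0.396, 0.708, -0.071, -0.002, 0.175, -0.006], [0.398, 0.708, -0.061, -0.002, 0.175, -0.006], [0.398, 0.709, -0.05, -0.002, 0.175, -0.006], [0.399, 0.709, -0.039, -0.002, 0.175, -0.006], [0.399, 0.709, -0.029, -0.002, 0.175, -0.006]]
[[0.399, 0.71, -0.018, -0.002, 0.175, -0.006], [0.399, 0.71, -0.007, -0.002, 0.175, -0.006], [0.398, 0.711, 0.003, -0.002, 0.175, -0.006], [0.397, 0.711, 0.014, -0.002, 0.175, -0.006], [0.396, 0.711, 0.025, -0.002, 0.175, -0.006]]
[[0.394, 0.712, 0.035, -0.002, 0.175, -0.006], [0.393, 0.712, 0.046, -0.002, 0.175, -0.006], [0.391, 0.712, 0.056, -0.002, 0.175, -0.006], [0.388, 0.713, 0.067, -0.002, 0.175, -0.006], [0.386, 0.713, 0.077, -0.002, 0.175, -0.006]]
[[0.383, 0.714, 0.088, -0.002, 0.175, -0.006], [0.38, 0.714, 0.098, -0.002, 0.175, -0.006], [0.376, 0.714, 0.108, -0.002, 0.175, -0.006], [0.373, 0.715, 0.118, -0.002, 0.175, -0.006], [0.369, 0.715, 0.128, -0.002, 0.175, -0.006]]
```

send_rows:
  steps:
    - [[0.4,0.71,-0.07,0,0.175,-0.005],[0.4,0.71,-0.06,0,0.175,-0.005],[0.4,0.71,-0.05,0,0.175,-0.005],[0.4,0.71,-0.04,0,0.175,-0.005],[0.4,0.71,-0.03,0,0.175,-0.005]]

```text
time_s: 8.38
tcp_pos: [440.8, -206.9, 132.0]
tool_rot: [[-0.911, 0.173, 0.376], [0.158, 0.985, -0.069], [-0.382, -0.003, -0.924]]
wrist_force: [0.4, 0.2, -1.5]
width: 17.9
grip_force: 79.3
```

send_rows:
  steps:
    - [[0.4,0.71,-0.02,0,0.175,-0.005],[0.4,0.71,-0.01,0,0.175,-0.005],[0.4,0.71,0,0,0.175,-0.005],[0.4,0.71,0.01,0,0.175,-0.005],[0.4,0.71,0.02,0,0.175,-0.005]]

```text
time_s: 9.0
tcp_pos: [415.8, -130.8, 118.7]
tool_rot: [[-0.952, 0.169, 0.254], [0.163, 0.986, -0.048], [-0.258, -0.004, -0.966]]
wrist_force: [0.7, 0.0, -1.7]
width: 17.9
grip_force: 79.3
```

send_rows:
  steps:
    - [[0.39,0.71,0.04,0,0.175,-0.005],[0.39,0.71,0.05,0,0.175,-0.005],[0.39,0.71,0.06,0,0.175,-0.005],[0.39,0.71,0.07,0,0.175,-0.005],[0.39,0.71,0.08,0,0.175,-0.005]]

```text
time_s: 9.62
tcp_pos: [391.3, -54.8, 104.4]
tool_rot: [[-0.978, 0.166, 0.127], [0.164, 0.986, -0.027], [-0.13, -0.005, -0.992]]
wrist_force: [-0.4, -0.5, -0.8]
width: 18.1
grip_force: 79.3
```

send_rows:
  steps:
    - [[0.38,0.71,0.09,0,0.175,-0.005],[0.38,0.71,0.1,0,0.175,-0.005],[0.38,0.71,0.11,0,0.175,-0.005],[0.37,0.71,0.12,0,0.175,-0.005],[0.37,0.71,0.13,0,0.175,-0.005]]

```text
time_s: 10.25
tcp_pos: [366.8, 21.2, 90.1]
tool_rot: [[-0.987, 0.162, -0.002], [0.162, 0.987, -0.005], [0.001, -0.006, -1.0]]
wrist_force: [0.1, 0.1, -0.8]
width: 18.0
grip_force: 79.3
```

send_rows:
  steps:
    - [[0,0,0,0,0,0],[0,0,0,0,0,0]]

```text
time_s: 10.5
tcp_pos: [367.3, 20.3, 90.2]
tool_rot: [[-0.987, 0.162, -0.0], [0.162, 0.987, -0.005], [-0.0, -0.005, -1.0]]
wrist_force: [-0.0, -0.1, -0.7]
width: 18.3
grip_force: 79.2
```

```bash
python3 - <<'E'
from h import *
from rig import manip
V,s=wrist(manip);print(s['time_s'],s['tcp_pos'],s['qpos'],s['wrist_force']);print(s['tool_rot'])
np.savez('w3.npz',K=V[0],R=V[1],t=V[2],im=V[3])
for n in('top','scene'):
    c=manip.camera(n);np.savez(n+'2.npz',K=c["intrinsics"],R=c["R"],t=c["t"],im=c["color"])
top=np.load('top2.npz')['im'][80:290,180:420];sc=np.load('scene2.npz')['im']
cv2.imwrite('pics/w3.png',V[3][:,:,::-1])
cv2.imwrite('pics/ts2.png',np.hstack([cv2.resize(top[:,20:220],(400,420),interpolation=3),cv2.resize(sc[200:350,220:370],(400,400),interpolation=3).copy().__getitem__(slice(None)) if 0 else cv2.resize(sc[195:335,225:358],(399,420),interpolation=3)])[:,:,::-1])
E
```

```text
10.5 [367.25846331  20.25872422  90.1797374 ] [  3.42161934   1.70105996 -35.33568127  53.00357495  -0.30799148
  12.74287353] [-0.01902245 -0.09342882 -0.74100486]
[[-9.86796102e-01  1.61966993e-01 -3.81563065e-04]
 [ 1.61966673e-01  9.86781410e-01 -5.40785248e-03]
 [-4.99374269e-04 -5.39824825e-03 -9.99985305e-01]]
```

View pics/w3.png

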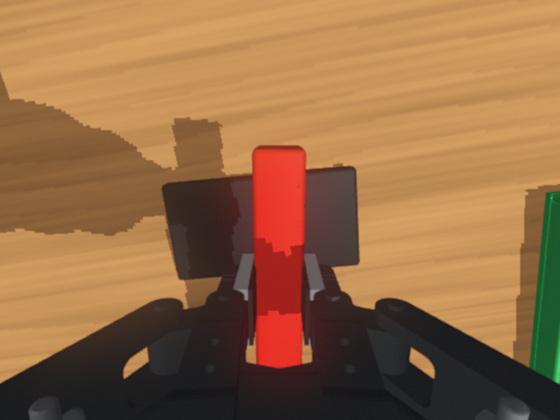

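View pics/ts2.png

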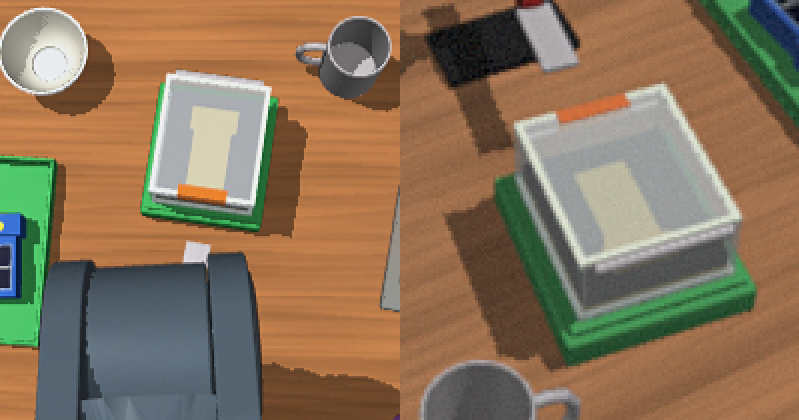

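The wrist view shows the handle's rear end, corners about (254,147) and (305,147), square in the fingers. The crops show the blade tip just short of the case front, in line with the orange mark. Next I'll fit the case from both views and the opener in the hand.

```bash
cat > fit2.py <<'E'
from h import *
T=load('top2');S=load('scene2');W=load('w3')
lid=np.array([[-75,-65,105],[-75,65,105],[75,65,105],[75,-65,105.]])
tp=np.array([(330.5,183.5),(274.5,178.5),(283.5,116.5),(335.5,121.5)]);sp=np.array([(264,235.7),(314,223.3),(338.3,266.7),(285,283.3)])
def res(p,which='TS'):
    X=place(lid,p);r=[]
    if 'T' in which:r.append(proj(*T[:3],X)-tp)
    if 'S' in which:r.append(proj(*S[:3],X)-sp)
    return np.concatenate(r).ravel()
for w in('T','S','TS'):
    q=least_squares(res,[628,-20,-9],args=(w,));print('case',w,q.x,np.round(q.fun,1))
# orange mark, top view
H=hsv(T[3]);m=((H[...,0]>5)&(H[...,0]<16)&(H[...,1]>200)&(H[...,2]>150));m=m[165:190,280:325];v,u=np.nonzero(m);print('orange',len(u),ray(*T[:3],(u.mean()+280,v.mean()+165),105))
# green plinth mask fit top
g=big((H[...,0]>45)&(H[...,0]<75)&(H[...,1]>100)&(np.arange(560)[None]>265)&(np.arange(560)[None]<350))
print('tip top', [ray(*T[:3],p,95) for p in((293.5,200),(305.5,201.5))])
# handle rear end in tool frame
s_R=np.array([[-.9868,.16197,0],[.16197,.9868,-.0054],[0,-.0054,-1]]);p0=np.array([367.26,20.26,90.18])
H=hsv(W[3]);m=big(((H[...,0]<8)|(H[...,0]>172))&(H[...,1]>130)&(H[...,2]>50));r=np.nonzero(m.any(1))[0];c=np.nonzero(m[r[0]+20])[0];print('rows',r[0],'cols',c[[0,-1]])
for z in(100,105,110,115):
    a=[ray(*W[:3],(x,r[0]),z) for x in(254,305)];print(z,np.linalg.norm(a[0]-a[1]),(np.mean(a,0)-p0)@s_R)
E
python3 fit2.py
```

```text
case T [630.86079854 -18.9788907   -5.70815041] [-1.1 -1.   1.6 -1.5 -0.5  1.3 -0.1  1.3]
case S [632.66749443 -14.01483059  -8.64699256] [-0.7 -0.3 -0.2 -0.8  0.9  1.  -0.1 -0.1]
case TS [631.96251152 -16.49674493  -7.04655371] [-2.9 -1.  -0.  -2.6 -0.7  0.4 -0.4  1.6 -2.3  0.6 -2.3 -0.9  0.3  0.4
 -0.1  0.4]
orange 103 [564.69715898  -5.67201529 105.        ]
tip top [array([507.82999465,  10.53328352,  95.        ]), array([504.31983894, -18.7267615 ,  95.        ])]
rows 146 cols [253 305]
100 19.44067617191088 [57.11124281 -0.11558912 -9.86961787]
105 18.70469022811114 [ 57.41087579  -0.13183671 -14.86993723]
110 17.96870428431141 [ 57.71050878  -0.1480843  -19.8702566 ]
115 17.232718340511674 [ 58.01014176  -0.16433189 -24.87057596]
```

```bash
cat > fit3.py <<'E'
from h import *
sh=[box(-90,90,-80,80,0,35),box(-75,75,-65,65,35,105)]
for names in(['top2'],['scene2'],['top2','scene2']):
    vs=[]
    for n in names:
        K,R,t,im=load(n);H=hsv(im);g=(H[...,0]>35)&(H[...,0]<85)&(H[...,1]>90);w=(H[...,1]<75)&(H[...,2]>60)
        b=np.zeros(g.shape,bool)
        if n=='top2': b[105:200,268:345]=1
        else: b[215:322,255:352]=1
        m=(g|w)&b
        if n=='top2': m[195:]=0
        m=cv2.morphologyEx(m.astype(np.uint8),cv2.MORPH_OPEN,np.ones((3,3),np.uint8));m=cv2.morphologyEx(m,cv2.MORPH_CLOSE,np.ones((7,7),np.uint8))
        cs,_=cv2.findContours(m,0,1);c=max(cs,key=cv2.contourArea);m[:]=0;cv2.drawContours(m,[c],-1,1,-1)
        vs.append((K,R,t,m)); cv2.imwrite(f'pics/m_{n}.png',m*255)
    print(names,fitmask(vs,sh,[631,-17,-8.]))
E
python3 fit3.py
```

```text
['top2'] (array([636.1937454 , -16.74097119,  -8.4329753 ]), np.float64(39.598182678222656))
['scene2'] (array([630.45442362, -14.26783126,  -8.26602461]), np.float64(137.02273559570312))
['top2', 'scene2'] (array([633.82802237, -15.46907936,  -8.37207594]), np.float64(218.68223571777344))
```

```bash
python3 - <<'E'
from h import *
T=load('top2');S=load('scene2')
Wh=hsv(S[3])
sub=S[3][205:232,262:300]
cv2.imwrite('pics/tip.png',np.hstack([cv2.resize(S[3][200:235,258:298],(400,350),interpolation=3),cv2.resize(T[3][185:220,280:320],(400,350),interpolation=3)])[:,:,::-1])
def tri(a,b):
    f=lambda X:np.r_[proj(*T[:3],X)[0]-a,proj(*S[:3],X)[0]-b]
    q=least_squares(f,[505,0,95]);return q.x,np.round(q.fun,2)
print('mid',tri((299.5,200.75),(278.8,217)))
E
```

```text
mid (array([505.88912578,  -3.33236838,  98.86811314]), array([-0.33, -0.15, -0.37,  0.03]))
```

View pics/tip.png

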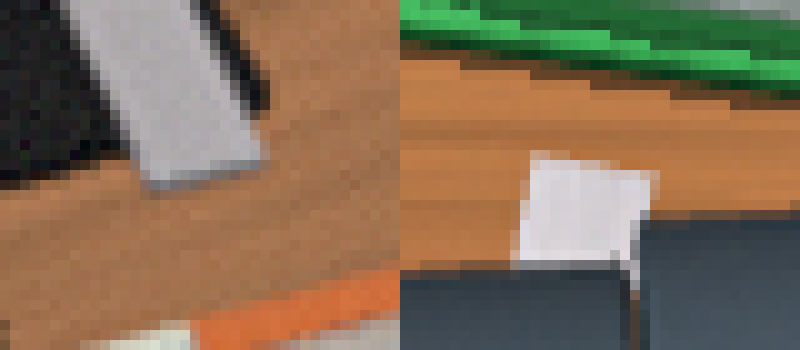

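The crops put the blade tip mid at about scene (278.6,216.9) and top (299.4,201.5), so z ≈ 98. That matches the grip, so I'll align and insert.

```bash
python3 - <<'E'
from h import *
from rig import manip
s=manip.get_state()
R=toolR(-8.3)@np.diag([-1,-1,1.]);rows(s['tool_rot'],s['tcp_pos'],R,[402.9,18,85.5],3)
rows(R,[402.9,18,85.5],R,[452.4,10.8,85.5],4)
E
```

```text
[[-0.591, 0.064, 0.08, -0.012, 0.002, -0.042], [-0.592, 0.06, 0.08, -0.012, 0.002, -0.042], [-0.592, 0.056, 0.08, -0.012, 0.002, -0.042]]
[[-0.625, 0.0, 0.0, 0.0, 0.0, 0.0], [-0.625, 0.0, 0.0, 0.0, 0.0, 0.0], [-0.625, 0.0, 0.0, 0.0, 0.0, 0.0], [-0.625, 0.0, 0.0, 0.0, 0.0, 0.0]]
```

send_rows:
  steps:
    - [[-0.59,0.06,0.08,-0.012,0,-0.04],[-0.59,0.06,0.08,-0.012,0,-0.04],[-0.59,0.06,0.08,-0.012,0,-0.04],[0,0,0,0,0,0]]

```text
time_s: 11.15
tcp_pos: [403.5, 18.3, 85.1]
tool_rot: [[-0.989, 0.145, -0.0], [0.145, 0.989, 0.0], [0.0, 0.0, -1.0]]
wrist_force: [-0.5, 0.0, -1.6]
width: 17.9
grip_force: 79.2
```

send_rows:
  steps:
    - [[-0.5,0,0,0,0,0],[-0.5,0,0,0,0,0],[-0.3,0,0,0,0,0],[0,0,0,0,0,0]]

```text
time_s: 11.65
tcp_pos: [428.8, 14.5, 85.3]
tool_rot: [[-0.989, 0.145, 0.0], [0.145, 0.989, 0.0], [-0.0, 0.0, -1.0]]
wrist_force: [0.3, 0.3, -1.3]
width: 17.8
grip_force: 79.2
```

send_rows:
  steps:
    - [[-0.5,0,0,0,0,0],[-0.5,0,0,0,0,0],[-0.3,0,0,0,0,0],[0,0,0,0,0,0]]

```text
time_s: 12.15
tcp_pos: [454.5, 10.8, 85.3]
tool_rot: [[-0.989, 0.145, 0.0], [0.145, 0.989, 0.0], [-0.0, 0.0, -1.0]]
wrist_force: [-0.2, 0.8, -1.1]
width: 18.4
grip_force: 79.2
```

```bash
python3 - <<'E'
from h import *
from rig import manip
s=manip.get_state();print(s['tcp_pos'],s['wrist_force'])
for n in('top','scene'):
    c=manip.camera(n);np.savez(n+'3.npz',K=c["intrinsics"],R=c["R"],t=c["t"],im=c["color"])
cv2.imwrite('pics/ins.png',np.hstack([cv2.resize(np.load('top3.npz')['im'][100:205,260:360],(400,420),interpolation=3),cv2.resize(np.load('scene3.npz')['im'][205:310,250:350],(400,420),interpolation=3)])[:,:,::-1])
E
```

```text
[454.54951815  10.79029806  85.26671678] [-0.20791864  0.84111771 -1.08580625]
```

View pics/ins.png

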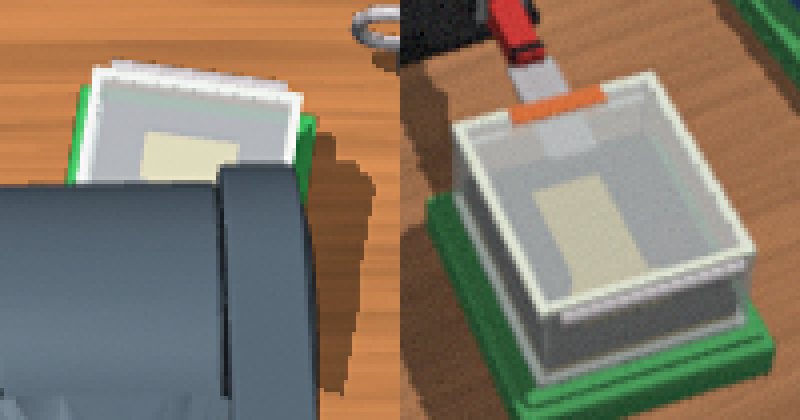

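The scene crop shows the blade about 30 mm inside, under the lid and centred on the orange mark (565,130). Next I'll trace the arc about the hinge.

```bash
python3 - <<'E'
import numpy as np
th=np.radians(np.linspace(0,92,21));r=118
print(np.round(np.c_[-r*-np.diff(-np.cos(th))/20*-1*-1,-r*np.diff(np.sin(th))/20],2).tolist())
E
```

```text
[[0.02, -0.47], [0.06, -0.47], [0.09, -0.46], [0.13, -0.45], [0.17, -0.44], [0.2, -0.43], [0.24, -0.41], [0.27, -0.39], [0.3, -0.37], [0.33, -0.34], [0.35, -0.32], [0.38, -0.29], [0.4, -0.25], [0.42, -0.22], [0.43, -0.19], [0.45, -0.15], [0.46, -0.12], [0.47, -0.08], [0.47, -0.04], [0.47, -0.0]]
```

send_rows:
  steps:
    - [[0,0,-0.2,0,0,0],[-0.02,0,-0.47,0,0,0],[-0.06,0,-0.47,0,0,0],[-0.09,0,-0.46,0,0,0],[-0.13,0,-0.45,0,0,0]]

```text
time_s: 12.88
tcp_pos: [460.3, 10.0, 127.1]
tool_rot: [[-0.99, 0.144, 0.0], [0.144, 0.99, 0.0], [-0.0, 0.0, -1.0]]
wrist_force: [-0.9, 0.8, -2.5]
width: 18.3
grip_force: 79.0
```

send_rows:
  steps:
    - [[-0.17,0,-0.44,0,0,0],[-0.2,0,-0.43,0,0,0],[-0.24,0,-0.41,0,0,0]]

```text
time_s: 13.25
tcp_pos: [472.5, 8.2, 152.6]
tool_rot: [[-0.99, 0.144, 0.0], [0.144, 0.99, 0.0], [-0.0, 0.0, -1.0]]
wrist_force: [-1.0, 0.4, -2.3]
width: 18.0
grip_force: 79.1
```

```bash
python3 - <<'E'
from h import *
from rig import manip
s=manip.get_state();print(s['tcp_pos'],s['wrist_force'],s['ft_torque'])
c=manip.camera('scene')
cv2.imwrite('pics/arc.png',cv2.resize(c['color'][150:330,220:400],(540,540),interpolation=3)[:,:,::-1])
E
```

```text
[472.52115689   8.17624669 152.55902   ] [-1.00995219  0.35073744 -2.32056253] [0.09666773 0.49762995 0.02532268]
```

View pics/arc.png

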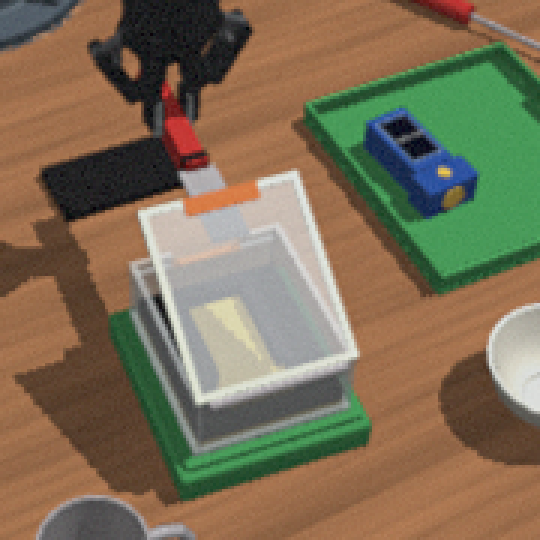

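The lid is up about 30°, riding on the blade tip (orange mark at (222,197)), so I'll continue the arc.

send_rows:
  steps:
    - [[-0.27,0,-0.39,0,0,0],[-0.3,0,-0.37,0,0,0],[-0.33,0,-0.34,0,0,0],[-0.35,0,-0.32,0,0,0],[-0.38,0,-0.29,0,0,0]]

```text
time_s: 13.92
tcp_pos: [505.0, 3.4, 186.6]
tool_rot: [[-0.99, 0.144, 0.0], [0.144, 0.99, 0.0], [-0.0, 0.0, -1.0]]
wrist_force: [-0.5, 0.7, -2.1]
width: 17.9
grip_force: 79.2
```

send_rows:
  steps:
    - [[-0.4,0,-0.25,0,0,0],[-0.42,0,-0.22,0,0,0],[-0.43,0,-0.19,0,0,0],[-0.45,0,-0.15,0,0,0],[-0.46,0,-0.12,0,0,0]]

```text
time_s: 14.55
tcp_pos: [547.8, -2.8, 204.9]
tool_rot: [[-0.99, 0.144, 0.0], [0.144, 0.99, 0.0], [-0.0, 0.0, -1.0]]
wrist_force: [-1.7, 1.1, -1.7]
width: 17.9
grip_force: 79.2
```

send_rows:
  steps:
    - [[-0.47,0,-0.08,0,0,0],[-0.47,0,-0.04,0,0,0],[-0.47,0,0,0,0,0],[0,0,0,0,0,0]]

```text
time_s: 15.05
tcp_pos: [575.7, -7.0, 207.0]
tool_rot: [[-0.989, 0.145, 0.0], [0.145, 0.989, 0.0], [-0.0, 0.0, -1.0]]
wrist_force: [-0.7, 0.4, -0.7]
width: 17.9
grip_force: 79.3
```

```bash
python3 - <<'E'
from h import *
from rig import manip
s=manip.get_state();print(s['tcp_pos'],s['wrist_force'],s['ft_torque'])
c=manip.camera('scene');t=manip.camera('top')
np.savez('scene4.npz',K=c["intrinsics"],R=c["R"],t=c["t"],im=c["color"])
cv2.imwrite('pics/arc2.png',np.hstack([cv2.resize(c['color'][120:330,220:400],(400,466),interpolation=3),cv2.resize(t['color'][60:270,220:400],(400,466),interpolation=3)])[:,:,::-1])
# expected lid edge pixels for angles
for a in(80,85,90,95,100):
    x=75-150*np.cos(np.radians(a));z=100+150*np.sin(np.radians(a))
    X=place(np.array([[x,-65,z],[x,65,z]]),[633,-15.5,-8.3]);q=proj(c['intrinsics'],c['R'],c['t'],X);print(a,np.round((q-[220,120])*[400/180,466/210]).tolist())
E
```

```text
[575.72889346  -6.98015051 206.95286617] [-0.72642236  0.36090806 -0.69407747] [-0.08764017  0.07719766 -0.01105538]
80 [[136.0, 245.0], [266.0, 211.0]]
85 [[141.0, 254.0], [272.0, 219.0]]
90 [[146.0, 263.0], [278.0, 228.0]]
95 [[151.0, 274.0], [285.0, 239.0]]
100 [[156.0, 286.0], [291.0, 250.0]]
```

View pics/arc2.png

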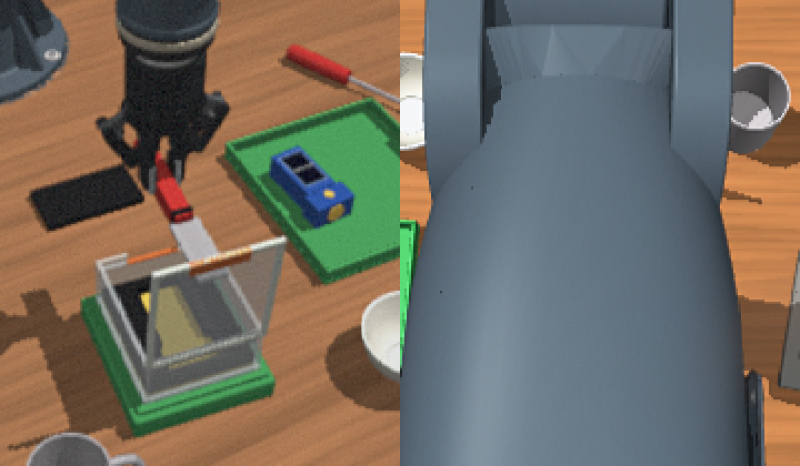

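The lid's top corners at (152,272) and (286,240) match about 95°, so it is upright. Next I retreat and carry the opener to the tray.

```bash
python3 - <<'E'
from h import *
from rig import manip
s=manip.get_state();R0=s['tool_rot'];p=s['tcp_pos']+60*R0[:,0];print(p)
R=toolR(-3.1)@np.diag([-1,-1,1.])
rows(R0,p,R,[471,370,60],21)
E
```

```text
[515.78529      1.82722173 207.14358111]
[[0.232, 0.852, 0.35, 0.0, 0.0, -0.029], [0.229, 0.853, 0.35, 0.0, 0.0, -0.029], [0.225, 0.854, 0.35, 0.0, 0.0, -0.029], [0.221, 0.855, 0.35, 0.0, 0.0, -0.029], [0.218, 0.856, 0.35, 0.0, 0.0, -0.029]]
[[0.214, 0.857, 0.35, 0.0, 0.0, -0.029], [0.21, 0.858, 0.35, 0.0, 0.0, -0.029], [0.206, 0.859, 0.35, 0.0, 0.0, -0.029], [0.203, 0.859, 0.35, 0.0, 0.0, -0.029], [0.199, 0.86, 0.35, 0.0, 0.0, -0.029]]
[[0.195, 0.861, 0.35, 0.0, 0.0, -0.029], [0.191, 0.862, 0.35, 0.0, 0.0, -0.029], [0.188, 0.863, 0.35, 0.0, 0.0, -0.029], [0.184, 0.864, 0.35, 0.0, 0.0, -0.029], [0.18, 0.864, 0.35, 0.0, 0.0, -0.029]]
[[0.176, 0.865, 0.35, 0.0, 0.0, -0.029], [0.173, 0.866, 0.35, 0.0, 0.0, -0.029], [0.169, 0.867, 0.35, 0.0, 0.0, -0.029], [0.165, 0.867, 0.35, 0.0, 0.0, -0.029], [0.161, 0.868, 0.35, 0.0, 0.0, -0.029]]
[[0.158, 0.869, 0.35, 0.0, 0.0, -0.029]]
```

send_rows:
  steps:
    - [[0.5,0,0,0,0,0],[0.9,0,0,0,0,0],[0.9,0,0,0,0,0],[0.7,0,0,0,0,0]]

```text
time_s: 15.65
tcp_pos: [514.3, 2.0, 207.5]
tool_rot: [[-0.99, 0.144, 0.001], [0.144, 0.99, 0.0], [-0.001, 0.0, -1.0]]
wrist_force: [0.9, -0.0, -0.3]
width: 18.4
grip_force: 79.3
```

send_rows:
  steps:
    - [[0.23,0.85,0.35,0,0,-0.03],[0.23,0.85,0.35,0,0,-0.03],[0.22,0.85,0.35,0,0,-0.03],[0.22,0.86,0.35,0,0,-0.03],[0.22,0.86,0.35,0,0,-0.03]]

```text
time_s: 16.27
tcp_pos: [504.9, 90.9, 171.6]
tool_rot: [[-0.993, 0.121, -0.0], [0.121, 0.993, 0.0], [0.0, 0.0, -1.0]]
wrist_force: [-0.5, -0.4, -0.7]
width: 17.9
grip_force: 79.3
```

send_rows:
  steps:
    - [[0.21,0.86,0.35,0,0,-0.03],[0.21,0.86,0.35,0,0,-0.03],[0.2,0.86,0.35,0,0,-0.03],[0.2,0.86,0.35,0,0,-0.03],[0.2,0.86,0.35,0,0,-0.03]]

```text
time_s: 16.9
tcp_pos: [494.4, 178.4, 136.7]
tool_rot: [[-0.995, 0.1, 0.0], [0.1, 0.995, 0.0], [-0.0, 0.0, -1.0]]
wrist_force: [-0.4, 0.4, -1.1]
width: 18.3
grip_force: 79.3
```

send_rows:
  steps:
    - [[0.19,0.86,0.35,0,0,-0.03],[0.19,0.86,0.35,0,0,-0.03],[0.19,0.86,0.35,0,0,-0.03],[0.18,0.86,0.35,0,0,-0.03],[0.18,0.86,0.35,0,0,-0.03]]

```text
time_s: 17.52
tcp_pos: [483.7, 265.8, 101.8]
tool_rot: [[-0.997, 0.077, 0.0], [0.077, 0.997, 0.0], [-0.0, 0.0, -1.0]]
wrist_force: [0.5, -0.6, -0.4]
width: 18.0
grip_force: 79.3
```

send_rows:
  steps:
    - [[0.18,0.87,0.35,0,0,-0.03],[0.17,0.87,0.35,0,0,-0.03],[0.17,0.87,0.35,0,0,-0.03],[0.16,0.87,0.35,0,0,-0.03],[0.16,0.87,0.35,0,0,-0.03]]

```text
time_s: 18.15
tcp_pos: [472.9, 353.7, 66.8]
tool_rot: [[-0.999, 0.055, 0.0], [0.055, 0.999, 0.0], [-0.0, 0.0, -1.0]]
wrist_force: [0.4, 0.2, -0.3]
width: 18.4
grip_force: 79.3
```

send_rows:
  steps:
    - [[0.16,0.87,0.35,0,0,-0.03],[0,0,0,0,0,0],[0,0,0,0,0,0]]

```text
time_s: 18.52
tcp_pos: [470.8, 370.0, 60.2]
tool_rot: [[-0.999, 0.05, 0.0], [0.05, 0.999, -0.0], [-0.0, -0.0, -1.0]]
wrist_force: [0.1, -0.8, -0.0]
width: 18.1
grip_force: 79.3
```

```bash
python3 - <<'E'
from h import *
from rig import manip
V,s=wrist(manip);print(s['time_s'],s['tcp_pos'],s['tool_rot'],s['wrist_force'])
c=manip.camera('scene');t=manip.camera('top')
cv2.imwrite('pics/tr.png',np.hstack([cv2.resize(V[3],(400,300)),cv2.resize(c['color'][100:280,300:540],(400,300),interpolation=3)])[:,:,::-1])
R=toolR(-3.1)@np.diag([-1,-1,1.])
rows(s['tool_rot'],s['tcp_pos'],R,[471,370,10],5)
E
```

```text
18.525 [470.82081012 369.98345264  60.23830197] [[-9.98728771e-01  5.04064185e-02  1.87180547e-04]
 [ 5.04064083e-02  9.98728787e-01 -5.91323052e-05]
 [-1.89923248e-04 -4.96220354e-05 -9.99999981e-01]] [ 0.13997448 -0.78340514 -0.03723854]
[[-0.002, 0.0, 0.502, -0.0, 0.0, 0.005], [-0.002, 0.0, 0.502, -0.0, 0.0, 0.005], [-0.002, 0.0, 0.502, -0.0, 0.0, 0.005], [-0.002, 0.0, 0.502, -0.0, 0.0, 0.005], [-0.002, 0.0, 0.502, -0.0, 0.0, 0.005]]
```

View pics/tr.png

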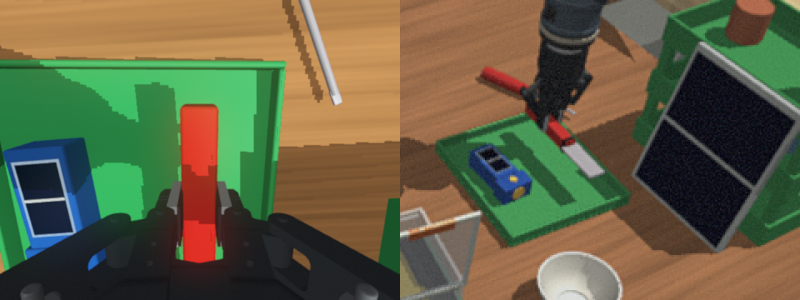

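The opener is over the free half of the tray, square and clear of the torch. I'll lower it.

send_rows:
  steps:
    - [[0,0,0.6,0,0,0],[0,0,0.6,0,0,0],[0,0,0.6,0,0,0],[0,0,0.5,0,0,0],[0,0,0.1,0,0,0]]

```text
time_s: 19.3
tcp_pos: [470.4, 369.8, 11.3]
tool_rot: [[-0.999, 0.05, -0.001], [0.05, 0.999, -0.001], [0.001, -0.001, -1.0]]
wrist_force: [0.1, -0.6, -0.6]
width: 18.2
grip_force: 79.3
```

send_rows:
  steps:
    - [[0,0,0.08,0,0,0],[0,0,0,0,0,0]]

```text
time_s: 19.55
tcp_pos: [471.1, 370.3, 11.1]
tool_rot: [[-0.999, 0.05, 0.001], [0.05, 0.999, 0.001], [-0.001, 0.001, -1.0]]
wrist_force: [0.2, 0.4, -0.4]
width: 18.2
grip_force: 79.3
```

send_rows:
  steps:
    - [[0,0,0.07,0,0,0],[0,0,0,0,0,0]]

```text
time_s: 19.8
tcp_pos: [471.1, 370.4, 10.8]
tool_rot: [[-0.999, 0.05, 0.001], [0.05, 0.999, 0.001], [-0.001, 0.001, -1.0]]
wrist_force: [-6.2, -4.6, 20.6]
width: 18.2
grip_force: 82.2
```

send_rows:
  steps:
    - [[0,0,0.06,0,0,0],[0,0,0,0,0,0]]

```text
time_s: 20.05
tcp_pos: [471.2, 370.4, 10.7]
tool_rot: [[-0.999, 0.05, 0.002], [0.05, 0.999, 0.001], [-0.002, 0.002, -1.0]]
wrist_force: [-14.1, -10.4, 40.4]
width: 18.4
grip_force: 84.9
```

send_rows:
  steps:
    - [[0,0,-0.08,0,0,0],[0,0,0,0,0,0]]

```text
time_s: 20.3
tcp_pos: [471.2, 370.4, 10.8]
tool_rot: [[-0.999, 0.05, 0.001], [0.05, 0.999, 0.001], [-0.001, 0.001, -1.0]]
wrist_force: [-5.1, -3.4, 15.9]
width: 18.0
grip_force: 81.8
```

send_rows:
  steps:
    - [[0,0,0,0,0,0],[0,0,0,0,0,0],[0,0,0,0,0,0],[0,0,0,0,0,0]]
  hand: 0.05

```text
time_s: 20.8
tcp_pos: [470.8, 370.1, 9.5]
tool_rot: [[-0.999, 0.05, 0.0], [0.05, 0.999, 0.0], [-0.0, 0.0, -1.0]]
wrist_force: [0.2, 0.1, -0.1]
width: 44.9
grip_force: 0.0
```

send_rows:
  steps:
    - [[0,0,-0.3,0,0,0],[0,0,-0.6,0,0,0],[0,0,-1,0,0,0],[0,0,-1,0,0,0],[0,0,-1,0,0,0]]

```text
time_s: 21.42
tcp_pos: [471.0, 370.2, 89.3]
tool_rot: [[-0.999, 0.05, 0.001], [0.05, 0.999, 0.001], [-0.001, 0.001, -1.0]]
wrist_force: [0.2, 0.0, 0.1]
width: 45.1
grip_force: 0.0
```

send_rows:
  steps:
    - [[-0.3,-0.8,-0.7,0,0,0],[-0.4,-1,-0.7,0,0,0],[-0.2,-1,-0.5,0,0,0],[-0.2,-1,0,0,0,0],[0,-0.9,0,0,0,0]]
  hand: 0.45

```text
time_s: 22.05
tcp_pos: [488.0, 273.3, 125.1]
tool_rot: [[-0.999, 0.051, -0.0], [0.051, 0.999, -0.0], [0.0, -0.0, -1.0]]
wrist_force: [-0.2, 0.1, 1.0]
width: 62.0
grip_force: 0.0
```

send_rows:
  steps:
    - [[0,-0.8,0,0,0,0],[0,0,0,0,0,0],[0,0,0,0,0,0]]

```text
time_s: 22.42
tcp_pos: [487.2, 259.4, 125.6]
tool_rot: [[-0.999, 0.05, 0.0], [0.05, 0.999, 0.0], [-0.0, 0.0, -1.0]]
wrist_force: [0.4, 0.1, 0.6]
width: 61.7
grip_force: 0.0
```

```bash
cat > w4.py <<'E'
from h import *
from rig import manip
V,s=wrist(manip);print(s['time_s'],s['tcp_pos'],s['width'],s['qpos'])
np.savez('w4.npz',K=V[0],R=V[1],t=V[2],im=V[3])
H=hsv(V[3]);m=(H[...,0]>100)&(H[...,0]<130)&(H[...,1]>100)
n,l,st,_=cv2.connectedComponentsWithStats(m.astype(np.uint8));print(st[1:][st[1:,4]>200])
r=((H[...,0]<8)|(H[...,0]>172))&(H[...,1]>130)&(H[...,2]>50)
n,l,st,_=cv2.connectedComponentsWithStats(r.astype(np.uint8));print('red',st[1:][st[1:,4]>300])
c=manip.camera('top');np.savez('top5.npz',K=c["intrinsics"],R=c["R"],t=c["t"],im=c["color"])
c=manip.camera('scene');np.savez('scene5.npz',K=c["intrinsics"],R=c["R"],t=c["t"],im=c["color"])
E
python3 w4.py
```

```text
22.425 [487.19751355 259.37076692 125.5744552 ] 61.687096391603134 [ 2.80219431e+01  2.05895928e+01 -6.14335934e+00  6.32466030e+01
  1.34408607e-02  3.09045043e+01]
[[ 237  150   81  152 5419]
 [ 259  189   27   19  222]
 [ 253  212   45   37 1197]
 [ 528  323   32   40  631]]
red [[ 402  105   54  154 5603]]
```

```bash
cat > fit4.py <<'E'
from h import *
K,R,t,im=load('w4');H=hsv(im);m=((H[...,0]>98)&(H[...,0]<132)&(H[...,1]>90)).astype(np.uint8);m[:,500:]=0
cs,_=cv2.findContours(m,0,1);c=max(cs,key=cv2.contourArea);m[:]=0;cv2.drawContours(m,[c],-1,1,-1)
for y in range(140,310,15):
    x=np.flatnonzero(m[y]);print(y,x[[0,-1]] if len(x) else None,end='; ')
Y=270
tb=[box(-55,25,-22,22,0,34),box(25,55,-28,28,0,34)]
def cost(p):
    r=np.zeros(m.shape,np.float32)
    for s in tb:
        h=cv2.convexHull((proj(K,R,t,place(s,p,0,5))*256).astype(np.int32).reshape(-1,1,2));cv2.fillConvexPoly(r,h,1.0,cv2.LINE_8,8)
    g=lambda a:cv2.GaussianBlur(a.astype(np.float32),(0,0),2)
    return ((g(r)-g(m))[:Y]**2).sum()
p0=np.array([495,257,1.5]);q=minimize(cost,p0,method='Nelder-Mead',options=dict(initial_simplex=np.array([p0,*(p0+np.diag([10,10,8]))]),xatol=.05,fatol=.01));print(q.x,q.fun)
S=load('scene5');H=hsv(S[3]);ms=((H[...,0]>100)&(H[...,0]<130)&(H[...,1]>80)).astype(np.uint8);b=np.zeros_like(ms);b[170:235,325:390]=1;ms=cv2.morphologyEx(ms*b,cv2.MORPH_CLOSE,np.ones((9,9),np.uint8));print('scene',ms.sum(),fitmask([(*S[:3],ms)],tb,[495,257,1.5],0,5))
E
python3 fit4.py
```

```text
140 None; 155 [239 301]; 170 [239 302]; 185 [240 303]; 200 [242 304]; 215 [243 305]; 230 [245 306]; 245 [247 307]; 260 [244 315]; 275 [242 317]; 290 [244 317]; 305 None; [496.64961649 256.25605413   1.63941774] 52.5386962890625
scene 726 (array([493.2002326 , 256.35693346,   2.79239493]), np.float64(28.297122955322266))
```

```bash
python3 - <<'E'
from h import *
from rig import manip
s=manip.get_state()
R=toolR(1.7)@np.diag([-1,-1,1.]);p=[496.4,256.3,100];rows(s['tool_rot'],s['tcp_pos'],R,p,2)
E
```

```text
[[-0.234, -0.072, 0.639, 0.001, 0.001, -0.265], [-0.231, -0.081, 0.639, 0.001, 0.001, -0.265]]
```

send_rows:
  steps:
    - [[-0.23,-0.07,0.64,0,0,-0.265],[-0.23,-0.08,0.64,0,0,-0.265],[0,0,1,0,0,0],[0,0,1,0,0,0],[0,0,1,0,0,0]]

```text
time_s: 23.2
tcp_pos: [496.3, 256.3, 39.3]
tool_rot: [[-1.0, -0.03, 0.0], [-0.03, 1.0, 0.0], [-0.0, 0.0, -1.0]]
wrist_force: [0.0, -0.1, 0.7]
width: 62.0
grip_force: 0.0
```

send_rows:
  steps:
    - [[0,0,0.6,0,0,0],[0,0,0.2,0,0,0],[0,0,0,0,0,0]]

```text
time_s: 23.58
tcp_pos: [496.5, 256.0, 24.3]
tool_rot: [[-1.0, -0.029, 0.0], [-0.029, 1.0, 0.0], [-0.0, 0.0, -1.0]]
wrist_force: [-0.1, -0.2, 0.6]
width: 62.0
grip_force: 0.0
```

send_rows:
  steps:
    - [[0,0,0,0,0,0],[0,0,0,0,0,0],[0,0,0,0,0,0],[0,0,0,0,0,0]]
  hand: -1
  force: 40

```text
time_s: 24.08
tcp_pos: [496.8, 256.1, 24.9]
tool_rot: [[-1.0, -0.029, 0.001], [-0.029, 1.0, 0.001], [-0.001, 0.001, -1.0]]
wrist_force: [-1.2, -1.0, 5.8]
width: 43.2
grip_force: 41.5
```

send_rows:
  steps:
    - [[0,0,-0.3,0,0,0],[0,0,-0.7,0,0,0],[0,0,-1,0,0,0],[0,0,-1,0,0,0],[0,0,-1,0,0,0]]

```text
time_s: 24.7
tcp_pos: [496.5, 255.9, 105.8]
tool_rot: [[-1.0, -0.029, 0.001], [-0.029, 1.0, 0.001], [-0.001, 0.0, -1.0]]
wrist_force: [0.4, 0.8, -0.7]
width: 43.0
grip_force: 40.8
```

```bash
python3 - <<'E'
from h import *
from rig import manip
s=manip.get_state();print(s['wrist_force'])
R=toolR(-8.3)@np.diag([-1,-1,1.]);rows(s['tool_rot'],s['tcp_pos'],R,[630,110,170],11)
E
```

```text
[ 0.37749845  0.77706117 -0.65634363]
[[-0.588, -0.68, -0.292, 0.0, 0.001, 0.105], [-0.598, -0.671, -0.292, 0.0, 0.001, 0.105], [-0.609, -0.662, -0.292, 0.0, 0.001, 0.105], [-0.619, -0.652, -0.292, 0.0, 0.001, 0.105], [-0.629, -0.642, -0.292, 0.0, 0.001, 0.105]]
[[-0.639, -0.632, -0.292, 0.0, 0.001, 0.105], [-0.649, -0.622, -0.292, 0.0, 0.001, 0.105], [-0.659, -0.611, -0.292, 0.0, 0.001, 0.105], [-0.669, -0.601, -0.292, 0.0, 0.001, 0.105], [-0.678, -0.59, -0.292, 0.0, 0.001, 0.105]]
[[-0.687, -0.58, -0.292, 0.0, 0.001, 0.105]]
```

send_rows:
  steps:
    - [[-0.59,-0.68,-0.29,0,0,0.105],[-0.6,-0.67,-0.29,0,0,0.105],[-0.61,-0.66,-0.29,0,0,0.105],[-0.62,-0.65,-0.29,0,0,0.105],[-0.63,-0.64,-0.29,0,0,0.105]]

```text
time_s: 25.32
tcp_pos: [558.0, 188.5, 133.2]
tool_rot: [[-0.999, 0.051, -0.0], [0.051, 0.999, 0.0], [0.0, 0.0, -1.0]]
wrist_force: [-0.1, -0.0, -2.5]
width: 43.1
grip_force: 40.9
```

send_rows:
  steps:
    - [[-0.64,-0.63,-0.29,0,0,0.105],[-0.65,-0.62,-0.29,0,0,0.105],[-0.66,-0.61,-0.29,0,0,0.105],[-0.67,-0.6,-0.29,0,0,0.105],[-0.68,-0.59,-0.29,0,0,0.105]]

```text
time_s: 25.95
tcp_pos: [618.8, 122.6, 162.4]
tool_rot: [[-0.992, 0.129, 0.0], [0.129, 0.992, 0.0], [-0.0, 0.0, -1.0]]
wrist_force: [0.2, 0.1, -2.1]
width: 43.2
grip_force: 40.9
```

send_rows:
  steps:
    - [[-0.69,-0.58,-0.29,0,0,0.105],[0,0,0,0,0,0],[0,0,0,0,0,0]]

```text
time_s: 26.32
tcp_pos: [630.0, 110.3, 167.6]
tool_rot: [[-0.99, 0.144, -0.0], [0.144, 0.99, 0.0], [0.0, 0.0, -1.0]]
wrist_force: [0.2, -0.0, -0.7]
width: 43.2
grip_force: 40.9
```

```bash
python3 - <<'E'
from h import *
from rig import manip
V,s=wrist(manip,'w6');print(s['time_s'],s['tcp_pos'],s['tool_rot'],s['width'])
np.savez('w6.npz',K=V[0],R=V[1],t=V[2],im=V[3],tr=s['tool_rot'],tp=s['tcp_pos'])
c=manip.camera('top');np.savez('top6.npz',K=c["intrinsics"],R=c["R"],t=c["t"],im=c["color"])
c=manip.camera('scene');np.savez('scene6.npz',K=c["intrinsics"],R=c["R"],t=c["t"],im=c["color"])
E
```

```text
26.325 [630.01710641 110.30749743 167.60083356] [[-9.89633640e-01  1.43614676e-01 -2.88709863e-04]
 [ 1.43614586e-01  9.89633646e-01  3.11079414e-04]
 [ 3.30392564e-04  2.66391705e-04 -9.99999910e-01]] 43.247183848541596
```

View pics/w6.png

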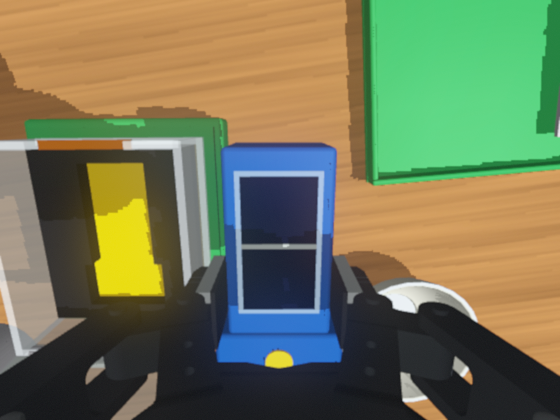

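The view shows the yellow pocket floor at about cols 87–164, rows 163–296. The torch in the hand is square, with its rear edge at row 144. I'll fit both from this same picture.

```bash
cat > fit5.py <<'E'
from h import *
d=np.load('w6.npz');K,R,t,im,tr,tp=[d[k] for k in('K','R','t','im','tr','tp')];H=hsv(im)
g=lambda a:cv2.GaussianBlur(a.astype(np.float32),(0,0),1.5)
def ren(polys,p):
    r=np.zeros(im.shape[:2],np.float32)
    for s in polys:
        h=cv2.convexHull((proj(K,R,t,place(s,p))*256).astype(np.int32).reshape(-1,1,2));cv2.fillConvexPoly(r,h,1.0,cv2.LINE_8,8)
    return r
def nm(cost,p0): 
    p0=np.array(p0,float);q=minimize(cost,p0,method='Nelder-Mead',options=dict(initial_simplex=np.array([p0,*(p0+np.diag([8,8,6]))]),xatol=.02,fatol=.01));return q.x,q.fun
Tz=lambda z:[box(-57.5,22.5,-24.5,24.5,z,z),box(22.5,57.5,-30.5,30.5,z,z)]
ye=((H[...,0]>20)&(H[...,0]<35)&(H[...,1]>140)&(H[...,2]>80));ye[:,200:]=0;ye[:140]=0
print('yellow',ye.sum(),[np.flatnonzero(ye.any(a))[[0,-1]] for a in(0,1)])
for Y in(280,295,420):
    print('pocket',Y,nm(lambda p:((g(ren(Tz(45),p)*ren(Tz(59),p))-g(ye))[:Y]**2).sum(),[633,-15.5,-8.3]))
m=((H[...,0]>98)&(H[...,0]<132)&(H[...,1]>90)).astype(np.uint8);cs,_=cv2.findContours(m,0,1);c=max(cs,key=cv2.contourArea);m[:]=0;cv2.drawContours(m,[c],-1,1,-1)
zb=tp[2]-19.9
tb=[box(-55,25,-22,22,zb,zb+34)]
for dz in(0,-2,2):
    q=nm(lambda p:((g(ren([s+[0,0,dz] for s in tb],p))-g(m))[:250]**2).sum(),[tp[0],tp[1],-8.3]);print('torch',dz,q,(np.r_[q[0][:2],0]-np.r_[tp[:2],0])@tr)
E
python3 fit5.py
```

```text
yellow 8096 [array([ 86, 164]), array([162, 296])]
pocket 280 (array([631.08899287, -15.60661059,  -8.269437  ]), np.float64(98.12913513183594))
pocket 295 (array([631.21828004, -15.58766227,  -8.18698936]), np.float64(101.32466125488281))
pocket 420 (array([631.42147517, -15.54321484,  -8.07596563]), np.float64(102.14989471435547))
torch 0 (array([628.81554876, 109.80553066,  -8.28667132]), np.float64(159.12203979492188)) [ 1.11701212e+00 -6.69324518e-01  1.90750017e-04]
torch -2 (array([628.94358346, 109.80684608,  -8.30936374]), np.float64(60.739078521728516)) [ 9.90493593e-01 -6.49635071e-01  1.54194338e-04]
torch 2 (array([628.71014121, 110.22316148,  -7.86558242]), np.float64(308.52777099609375)) [ 1.28130486e+00 -2.71161082e-01  3.51098568e-04]
```

send_rows:
  steps:
    - [[-0.15,-0.88,0,0,0,0],[-0.15,-0.88,0,0,0,0],[-0.15,-0.88,0,0,0,0],[-0.15,-0.88,0,0,0,0],[-0.14,-0.89,0,0,0,0]]

```text
time_s: 27.1
tcp_pos: [632.2, 19.4, 167.8]
tool_rot: [[-0.99, 0.144, 0.0], [0.144, 0.99, 0.0], [-0.0, 0.0, -1.0]]
wrist_force: [0.0, -0.2, 0.1]
width: 43.5
grip_force: 40.9
```

send_rows:
  steps:
    - [[-0.14,-0.89,0,0,0,0],[-0.14,-0.89,0,0,0,0],[0,0,0.8,0,0,0],[0,0,0.8,0,0,0],[0,0,0.6,0,0,0]]

```text
time_s: 27.72
tcp_pos: [632.3, -15.3, 122.6]
tool_rot: [[-0.99, 0.144, -0.001], [0.144, 0.99, 0.0], [0.001, 0.0, -1.0]]
wrist_force: [-0.4, 0.1, -0.4]
width: 43.3
grip_force: 40.9
```

send_rows:
  steps:
    - [[0,0,0.8,0,0,0],[0,0,0.7,0,0,0],[0,0,0.3,0,0,0],[0,0,0,0,0,0],[0,0,0,0,0,0]]

```text
time_s: 28.35
tcp_pos: [633.0, -15.2, 88.3]
tool_rot: [[-0.99, 0.144, 0.001], [0.144, 0.99, 0.0], [-0.001, 0.0, -1.0]]
wrist_force: [-0.6, -0.6, -0.6]
width: 42.7
grip_force: 40.9
```

```bash
python3 - <<'E'
from h import *
from rig import manip
V,s=wrist(manip,'w7');print(s['time_s'],s['tcp_pos'],s['tool_rot'],s['width'],s['wrist_force'])
np.savez('w7.npz',K=V[0],R=V[1],t=V[2],im=V[3],tr=s['tool_rot'],tp=s['tcp_pos'])
H=hsv(V[3]);y=((H[...,0]>20)&(H[...,0]<35)&(H[...,1]>140)&(H[...,2]>60))
m=((H[...,0]>98)&(H[...,0]<132)&(H[...,1]>90))
r=np.flatnonzero(y.any(1));print('yellow',y.sum(),r[:1],r[-1:],'blue rows',np.flatnonzero(m[:, 240:320].any(1))[:1])
for v in range(130,260,8): 
    a=np.flatnonzero(y[v]);b=np.flatnonzero(m[v]);print(v,'Y',(a[0],a[-1],len(a)) if len(a) else '-','B',(b[0],b[-1]) if len(b) else '-')
E
```

```text
28.35 [632.99524589 -15.16579129  88.34307526] [[-9.89633471e-01  1.43612321e-01  1.04610767e-03]
 [ 1.43612585e-01  9.89633969e-01  1.81859131e-04]
 [-1.00914647e-03  3.30208109e-04 -9.99999436e-01]] 42.69425894888656 [-0.58460726 -0.58566878 -0.57477307]
yellow 760 [93] [367] blue rows [144]
130 Y - B -
138 Y (np.int64(232), np.int64(322), 90) B -
146 Y - B (np.int64(224), np.int64(332))
154 Y - B (np.int64(220), np.int64(337))
162 Y - B (np.int64(220), np.int64(336))
170 Y - B (np.int64(214), np.int64(336))
178 Y - B (np.int64(208), np.int64(351))
186 Y - B (np.int64(207), np.int64(352))
194 Y - B (np.int64(206), np.int64(353))
202 Y - B (np.int64(207), np.int64(353))
210 Y - B (np.int64(211), np.int64(352))
218 Y - B (np.int64(212), np.int64(334))
226 Y - B (np.int64(218), np.int64(334))
234 Y - B (np.int64(223), np.int64(333))
242 Y - B (np.int64(224), np.int64(333))
250 Y - B (np.int64(224), np.int64(332))
258 Y - B (np.int64(225), np.int64(332))
```

```bash
python3 - <<'E'
from h import *
d=np.load('w7.npz');K,R,t,im,tr,tp=[d[k] for k in('K','R','t','im','tr','tp')];H=hsv(im)
y=((H[...,0]>20)&(H[...,0]<35)&(H[...,1]>140)&(H[...,2]>60));y[:,:200]=0;y[:,360:]=0;y[:120]=0;y[150:]=0
for v in range(128,146): a=np.flatnonzero(y[v]);print(v,a[[0,-1]] if len(a) else '-',end=' ')
r=np.flatnonzero(y.any(1));f=lambda X:(X-tp)@tr
print()
for v in r[[0,-1]]:
    a=np.flatnonzero(y[v]);print(v,[np.round(f(ray(K,R,t,(u,v),45)),1) for u in a[[0,-1]]])
print('torch rear',[np.round(f(ray(K,R,t,(u,v),tp[2]-19.9+34)),1) for u,v in((221,144),(336,144))],[np.round(f(ray(K,R,t,(u,250),tp[2]-19.9+34)),1) for u in(224,332)])
E
```

```text
128 - 129 - 130 - 131 - 132 - 133 - 134 - 135 - 136 - 137 [293 297] 138 [232 322] 139 [232 322] 140 [232 322] 141 [232 322] 142 [232 233] 143 - 144 - 145 - 
137 [array([58.6,  7.2, 43.3]), array([58.6,  9.4, 43.3])]
142 [array([ 56.1, -25.3,  43.3]), array([ 56.1, -24.7,  43.3])]
torch rear [array([ 58.1, -21.7, -14.2]), array([ 58.1,  20.7, -14.2])] [array([ 16.6, -22.3, -14.1]), array([ 16.5,  20.9, -14.1])]
```

The pocket and the torch agree to under 1 mm along both axes, so I'll lower gently.

send_rows:
  steps:
    - [[0,0,0.3,0,0,0],[0,0,0.2,0,0,0],[0,0,0.15,0,0,0],[0,0,0,0,0,0]]

```text
time_s: 28.9
tcp_pos: [632.5, -15.2, 74.5]
tool_rot: [[-0.99, 0.144, -0.0], [0.144, 0.99, 0.0], [0.0, 0.0, -1.0]]
wrist_force: [0.0, -0.1, -1.5]
width: 42.6
grip_force: 40.9
```

send_rows:
  steps:
    - [[0,0,0.15,0,0,0],[0,0,0.1,0,0,0],[0,0,0,0,0,0]]

```text
time_s: 29.28
tcp_pos: [632.6, -15.2, 69.6]
tool_rot: [[-0.99, 0.144, -0.0], [0.144, 0.99, 0.0], [0.0, 0.0, -1.0]]
wrist_force: [-0.1, -0.4, -0.5]
width: 43.0
grip_force: 40.9
```

send_rows:
  steps:
    - [[0,0,0.1,0,0,0],[0,0,0.05,0,0,0],[0,0,0,0,0,0]]

```text
time_s: 29.65
tcp_pos: [632.6, -15.2, 66.7]
tool_rot: [[-0.99, 0.144, 0.0], [0.144, 0.99, 0.0], [-0.0, 0.0, -1.0]]
wrist_force: [0.5, -0.5, -1.0]
width: 43.0
grip_force: 40.9
```

send_rows:
  steps:
    - [[0,0,0.05,0,0,0],[0,0,0,0,0,0]]

```text
time_s: 29.9
tcp_pos: [632.6, -15.2, 65.8]
tool_rot: [[-0.99, 0.144, 0.0], [0.144, 0.99, 0.0], [-0.0, 0.0, -1.0]]
wrist_force: [0.6, -0.1, -0.6]
width: 43.1
grip_force: 40.9
```

send_rows:
  steps:
    - [[0,0,0.04,0,0,0],[0,0,0,0,0,0]]

```text
time_s: 30.15
tcp_pos: [632.7, -15.2, 65.0]
tool_rot: [[-0.99, 0.144, 0.0], [0.144, 0.99, 0.0], [-0.0, 0.0, -1.0]]
wrist_force: [-0.7, -0.1, -1.6]
width: 43.0
grip_force: 40.9
```

send_rows:
  steps:
    - [[0,0,0.03,0,0,0],[0,0,0,0,0,0]]

```text
time_s: 30.4
tcp_pos: [632.7, -15.2, 64.9]
tool_rot: [[-0.99, 0.144, 0.001], [0.144, 0.99, 0.0], [-0.001, 0.0, -1.0]]
wrist_force: [-2.3, -1.2, 5.8]
width: 43.1
grip_force: 41.6
```

send_rows:
  steps:
    - [[0,0,0.03,0,0,0],[0,0,0,0,0,0]]

```text
time_s: 30.65
tcp_pos: [632.7, -15.2, 64.9]
tool_rot: [[-0.99, 0.144, 0.001], [0.144, 0.99, 0.0], [-0.001, 0.0, -1.0]]
wrist_force: [-6.7, -0.1, 14.4]
width: 42.8
grip_force: 42.5
```

send_rows:
  steps:
    - [[0,0,-0.04,0,0,0],[0,0,0,0,0,0],[0,0,0,0,0,0],[0,0,0,0,0,0],[0,0,0,0,0,0]]
  hand: 0.35

```text
time_s: 31.28
tcp_pos: [632.6, -15.2, 64.5]
tool_rot: [[-0.99, 0.144, 0.0], [0.144, 0.99, 0.0], [-0.0, 0.0, -1.0]]
wrist_force: [0.4, -0.9, 0.3]
width: 57.7
grip_force: 0.0
```

send_rows:
  steps:
    - [[0,0,-0.3,0,0,0],[0,0,-0.5,0,0,0],[0,0,-1,0,0,0],[0,0,-1,0,0,0],[0,0,-1,0,0,0]]

```text
time_s: 31.9
tcp_pos: [632.8, -15.2, 142.2]
tool_rot: [[-0.99, 0.144, 0.001], [0.144, 0.99, 0.0], [-0.001, 0.0, -1.0]]
wrist_force: [0.4, -0.3, -0.7]
width: 57.6
grip_force: 0.0
```

send_rows:
  steps:
    - [[0,0,-1,0,0,0],[0.5,0,-1,0,0,0],[1,0,-1,0,0,0],[1,0,-0.5,0,0,0],[1,0,0,0,0,0]]

```text
time_s: 32.52
tcp_pos: [562.6, -5.0, 212.3]
tool_rot: [[-0.99, 0.144, 0.002], [0.144, 0.99, 0.0], [-0.002, 0.001, -1.0]]
wrist_force: [1.1, -0.0, 0.5]
width: 57.7
grip_force: 0.0
```

send_rows:
  steps:
    - [[1,-1,0,0,0,0],[1,-1,0,0,0,0],[1,-1,0,0,0,0],[1,-1,0,0,0,0],[1,-1,0,0,0,0]]

```text
time_s: 33.15
tcp_pos: [448.7, -90.0, 211.2]
tool_rot: [[-0.99, 0.144, 0.001], [0.144, 0.99, 0.0], [-0.001, 0.0, -1.0]]
wrist_force: [0.3, 0.5, -1.3]
width: 57.6
grip_force: 0.0
```

send_rows:
  steps:
    - [[1,-1,0,0,0,0],[1,-1,0,0,0,0],[0.5,-0.5,0,0,0,0],[0,0,0,0,0,0],[0,0,0,0,0,0]]

```text
time_s: 33.78
tcp_pos: [393.9, -131.7, 210.6]
tool_rot: [[-0.99, 0.143, 0.001], [0.143, 0.99, 0.0], [-0.001, 0.0, -1.0]]
wrist_force: [0.5, 0.4, 0.3]
width: 58.0
grip_force: 0.0
```

```bash
cat > fin.py <<'E'
from h import *
from rig import manip
s=manip.get_state();print(s['time_s'],s['tcp_pos'],s['wrist_force'])
tb=[box(-55,25,-22,22,0,34),box(25,55,-28,28,0,34)]
for n,pk,ti in(('top',(255,110,350,200),None),('scene',(250,200,360,300),None)):
    c=manip.camera(n);K,R,t,im=c["intrinsics"],c["R"],c["t"],c["color"];cv2.imwrite(f'pics/{n}F.png',im[:,:,::-1]);np.savez(n+'F.npz',K=K,R=R,t=t,im=im)
    H=hsv(im);m=((H[...,0]>100)&(H[...,0]<130)&(H[...,1]>80)).astype(np.uint8);b=np.zeros_like(m);b[pk[1]:pk[3],pk[0]:pk[2]]=1
    m=cv2.morphologyEx(m*b,cv2.MORPH_CLOSE,np.ones((9,9),np.uint8));print(n,'torch',m.sum(),fitmask([(K,R,t,m)],tb,[631.3,-15.6,-8.2],0,45))
    r=(((H[...,0]<8)|(H[...,0]>172))&(H[...,1]>130)&(H[...,2]>60)).astype(np.uint8)
    b[:]=0
    if n=='top': b[155:255,130:230]=1
    else: b[150:250,300:450]=1
    r=big(r*b).astype(np.uint8);print(n,'opener',r.sum(),fitmask([(K,R,t,r)],[box(-60,60,-10,10,-12,12)],[473.4,369.9,-3.1],0,17))
top=np.load('topF.npz')['im'];sc=np.load('sceneF.npz')['im']
E
python3 fin.py
```

```text
33.775 [ 393.88506114 -131.72091204  210.64638061] [0.54219413 0.44648542 0.29143273]
top torch 996 (array([629.49110607, -17.10708579,  -8.97026274]), np.float64(9.70875358581543))
top opener 407 (array([474.74018626, 370.63011043,  -3.82727704]), np.float64(34.786537170410156))
scene torch 414 (array([617.72851234, -13.58650797,  -9.96895902]), np.float64(570.7830810546875))
scene opener 297 (array([471.06444966, 370.05615516,  -6.12664647]), np.float64(40.333251953125))
```

```bash
python3 - <<'E'
from h import *
K,R,t,im=load('sceneF');i4=load('scene4')[3];H=hsv(im)
o=lambda a:((lambda h:((h[...,0]>5)&(h[...,0]<16)&(h[...,1]>190)&(h[...,2]>110)))(hsv(a)))
for a in(i4,im):
    m=o(a)[215:260,290:350];v,u=np.nonzero(m);print(len(u),u.mean()+290,v.mean()+215)
g=[]
for a in range(60,110,2):
    th=np.radians(a);best=0
    ks=np.linspace(-62,62,80);X=np.array([[75-148*np.cos(th),k,100+148*np.sin(th)] for k in ks]);q=proj(K,R,t,place(X,[631.5,-15.6,-8.2]))
    val=cv2.remap(cv2.cvtColor(im,cv2.COLOR_RGB2GRAY),q[:,0].astype(np.float32),q[:,1].astype(np.float32),1);g.append((a,round(float(val.mean()),0)))
print(g)
E
```

```text
0 nan nan
0 nan nan
[(60, 118.0), (62, 118.0), (64, 118.0), (66, 118.0), (68, 118.0), (70, 119.0), (72, 119.0), (74, 118.0), (76, 117.0), (78, 113.0), (80, 111.0), (82, 122.0), (84, 116.0), (86, 123.0), (88, 114.0), (90, 113.0), (92, 110.0), (94, 177.0), (96, 136.0), (98, 75.0), (100, 92.0), (102, 95.0), (104, 98.0), (106, 95.0), (108, 96.0)]<stdin>:5: RuntimeWarning: Mean of empty slice.
  ret = ret.dtype.type(ret / rcount)
```

The lid's bright front edge sits at about 94°, the torch is seated, and the opener lies in the tray.

```bash
python3 -c "
from rig import manip
print(manip.sign_off())"
```

```text
the job is handed in; nothing more can be done
None
```

I handed the job in at about 34 s; by the final camera fits the lid stands open at about 94°, the opener lies in the tray's free half, and the torch is seated in the pocket with its head towards the hinge.

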